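# Pack two drone batteries from behind the can and the jar

### The arm

A 6-joint arm with a two-finger parallel gripper is mounted at the origin on the work surface. World frame = base frame: x ahead of the robot, y to its left, z up, the work surface at z = 0. Lengths are in m, angles in rad, forces in N, time in s.
With the tool pointing down it reaches from about 0.425 to 1.125 m from the base axis. Payload 14.9 kg.
Tool frame: the origin (TCP) lies where the fingers leave the gripper's body, on its centre line; the fingertips stand r.tip_extent ahead of it and the grasp point (between the pads) lies 60 mm ahead of it (r.tip_extent is the distance from the TCP to the fingertips, in m); z points along the fingers, y is the line along which they close (so a half turn about z gives the same grasp; the last joint's range is limited). The gripper opens to 91 mm and grips with 3 to 60 N. Pads are 32 mm wide; open, the fingers measure 118 mm over their backs; the gripper's body (76 mm by 178 mm) begins 60 mm behind the grasp point.
Start: joints at [1.304, 0.379, 1.734, -0, 1.028, -0.033], TCP at [0.162, 0.681, 0.292] pointing down, gripper open.
Joint ranges: [-2.77, 2.77], [-0.74, 2.19], [0, 2.66], [-1.06, 4.2], [0.31, 2.87], [-3.08, 3.08]. Speed limits (rad/s): [1.89, 1.89, 2.39, 3.14, 3.14, 3.14].

### API

Orientations are given as a 3x3 rotation matrix whose columns are the frame's x, y, z axes.
In Python, from bench import r, optics gives the robot as it stands.
- The arm moves only by the tool play_rows, never from a script. Its argument "steps" is a list of rows, each a list of 4 numbers: the shift along the tool's x, y, z normalised to -1 to 1, where 1 is 0.1 m, then the turn about the tool's z normalised to -1 to 1, where 1 is 180 degrees. In form: [[dx, dy, dz, yaw], ...]. A call has 1 to 5 rows; each row is the pose to reach, as a shift and turn from the pose commanded when the call began, along the tool's axes at that moment, turning the shorter way round; what a row does not reach only later rows make up. A row lasts 1/10 s, in which the tool goes at most 50 mm and 8.59 degrees, less where a joint would pass 70% of its speed; a pose out of reach is approached as far as the arm can. A call with a number of a shift or a turn outside -1 to 1 is refused whole. A call with a gripper value outside its range is refused whole. "fingers" is the opening, from 0 (shut) to 1 (fully open), set as the call begins (left out, the last holds). The fingers move at their own pace and stop on an object; "grip_force" is the grip in N (left out, the last holds). Time passes only in rows, so rows that repeat a pose let the fingers close. It gives the time, the measured TCP pose, the force, the opening and the grip force at its end, in the units of the state.
- r.sense(): the state, without advancing time (a new reading comes with each control period).
- optics.grab_frame(name): name is "scene" or "top" or "wrist"; returns a dict with "pixels" (384x512x3 uint8, blue, green, red), "fov_y" (degrees; the focal length in pixels is half the picture's height over the tangent of half this angle, whatever the lens; pixels are square), "cx", "cy" (the principal point, pixels), "k1" (the pictures are not rectified: a ray, as slopes to the right and down, at radius r is drawn at 1 + k1 r^2 times it, then the intrinsics apply), "extrinsics" (4x4, takes a point from camera to world coordinates); the wrist camera has in their place "T_tool_cam" (4x4, takes a point from camera to tool coordinates, whose origin is the TCP and whose axes are the flange's). Camera axes: x right, y down, z forward; pixel columns grow to the right and rows downward; lengths in m; the calibration is good to about 2 mm. A picture is of the moment at which its call begins: read the wrist's pose just before it. There is no depth.
- r.close_job(): hands the job in; it is judged then, once.
Trained networks look in the newest picture that a camera, given by its name, has taken for a name from the list of things; names that differ only in an ending like _2 or _b are one class to them, and where a whole thing is asked for, a point or a joint stands for the part that bears it (a point fixed in the world has none). Each returns a list of dicts, best first, with "confidence" (0 to 1); they miss things now and then, are a little off and sometimes report something else, mostly with a low value. They report only what shows in the picture. A call takes as long as a camera call. They do not tell look-alikes from the thing itself.
- optics.spot_in(camera, label): "xyz" ([x, y, z] in m, in the coordinates of the camera as it stood for that picture, good to about 4 mm: the middle of the surface that is visible of it).
- optics.pinpoint(camera, label): "xyz" ([x, y, z] in m, in the coordinates of the camera as it stood for that picture, good to about 4 mm: a listed point, or the origin of a listed thing).
The state is a dict: "time": time; "q": joint angles; "qvel": joint speeds; "tau": joint torques, N m; "tcp_pos": TCP position; "tcp_rot": TCP orientation; "contact_force": force on the tool from outside, world axes, zero at the start; "torque": the same for the moment, N m; "finger_gap": finger opening in m; "grip_force": force on a finger pad.
Only numpy, scipy, OpenCV 4.12 (cv2) and the standard library are available. Lean on these libraries where they do the work, as an engineer would, in place of code of your own. Each camera call takes 0.05 s, during which the arm holds its last target. There are 200 camera calls.

### The job

The two drone batteries lying on the grey charging plate must be packed, but the red spray can and the blue-capped jar stand in front of them: first stand both of these on the blue mat, and only then lay the batteries flat in the light cardboard tray, each in the middle of the half that has its own colour (green band on green, orange band on orange) and parallel to the divider, so that the tray is evenly loaded. Then put the can and the jar back, upright, each exactly where it stood at the start. Set everything down rather than dropping it, do not let the tray slide or tip, and leave the meter, the screwdriver and the tape alone.

Things in the scene. Friction and masses are not known exactly. Their poses are not given: they have to be found in the camera images.
- can: Loose red spray can with a broad white band, upright cylinder 50 mm in diameter and 110 mm tall, about 280 g. Starts on one of the plate's two cork circles. Origin: centre of its underside; z up.
- jar: Loose amber jar with a wide blue cap, upright cylinder 60 mm in diameter and 100 mm tall (the cap is the upper third, same width), about 300 g. Starts on the other cork circle. Origin: centre of its underside; z up.
- green_pack: Loose drone battery, a charcoal block 80 x 38 x 30 mm with a green band round its middle, about 160 g, lying flat on one of the plate's black pads. Origin: centre of its underside; x along the 80 mm length, y along the 38 mm width, z up.
- orange_pack: Loose drone battery, the same block 80 x 38 x 30 mm with an orange band round its middle, about 160 g, on the other black pad. Origin: centre of its underside; x along the 80 mm length, y along the 38 mm width, z up.
- dock: Fixed grey charging plate, 160 (x) x 200 (y) x 12 mm. Origin: centre of its underside; x points away from the robot. Cork circles for can and jar, centres at x = -30 mm, y = +52 and -52 mm; black battery pads at x = +35 mm, y = +52 and -52 mm; batteries lie with their length along the plate's y. Which can or jar and which battery has which place varies.
- mat: Fixed flat blue work mat, 160 (x) x 230 (y) x 3 mm, with pale lines along its x, on the left or the right of the plate: the side area for can and jar. Origin: centre of its underside; top at z = 3 mm.
- tray: Loose light cardboard tray (150 g), outside 140 (x) x 236 (y) x 35 mm, walls and floor 5 mm, on the other side of the plate from the mat, turned any way round. A 5 mm divider along x at y = 0, as high as the walls, leaves halves 130 (x) x 110.5 mm (y) inside: green floor at +y, orange floor at -y, centres at x = 0, y = +58 and -58 mm. Origin: centre of the underside; inner floor at z = 5 mm.
- meter: Bystander: loose yellow multimeter lying on its back, 75 x 150 x 34 mm (its black dial stands 6 mm higher), far side of the bench. Origin: centre of its underside. Leave alone.
- driver: Bystander: loose screwdriver with a red handle, lying on the far side of the bench, along its own x; origin under its middle. Leave alone.
- tape: Bystander: loose black tape roll, ring 80 mm in diameter and 24 mm high, behind the plate on the far side. Origin: centre of its underside. Leave alone.
Not all that is in view belongs to the job. Leave any turquoise look-alike of the orange_pack alone. There is more than one size of the jar; the one meant has the size given above.

How it is judged:
By the outcome, as a careful person would: the job done as asked, in the order asked, and still so for the second after the job is handed in, with the robot touching nothing.
It also fails if it takes over 149 s, if anything falls off the work surface, if the arm or the gripper's body presses on something with over 40 N, if the wrist force passes 120 N, or if a joint passes its speed limit or range.

## Working session

There is one attempt and no reset: what is moved stays moved. The work goes in short steps, Python scripts to look and compute and a tool call to move; the robot and the scene stay as the last step left them, time stands still between calls to the robot, and variables do not carry over. Pictures are saved under pics/ and viewed, at most 14 in all, crops included, and the job is handed in when it is done.

Besides the shell and the picture viewer there is one more tool, called after ">>>" in YAML: its name, and indented under it one key for each argument. play_rows: Moves the arm, as the interface text tells. Its arguments: {"type":"object","properties":{"steps":{"type":"array"},"fingers":{"type":"number"},"grip_force":{"type":"number"}},"required":["steps"]}

```bash
mkdir -p pics; ls
cat > h.py <<'E'
import numpy as np, cv2
from bench import r, optics
def save(cam,name):
    f=optics.grab_frame(cam); cv2.imwrite(f'pics/{name}.png',f['pixels']); return f
def ext(f,s=None):
    if 'extrinsics' in f: return np.array(f['extrinsics'])
    T=np.eye(4); T[:3,:3]=s['tcp_rot']; T[:3,3]=s['tcp_pos']; return T@np.array(f['T_tool_cam'])
def w(T,p): return (T@np.append(p,1))[:3]
def ray(f,T,u,v):
    F=f['pixels'].shape[0]/2/np.tan(np.radians(f['fov_y'])/2)
    d=np.array([(u-f['cx'])/F,(v-f['cy'])/F]); m=d.copy()
    for _ in range(20): m=d/(1+f['k1']*(m@m))
    return T[:3,3],T[:3,:3]@np.array([m[0],m[1],1])
def atz(f,T,u,v,z):
    o,d=ray(f,T,u,v); return o+d*(z-o[2])/d[2]
def proj(f,T,P):
    F=f['pixels'].shape[0]/2/np.tan(np.radians(f['fov_y'])/2)
    p=np.linalg.inv(T)@np.append(P,1); m=p[:2]/p[2]; m=m*(1+f['k1']*(m@m)); return m*F+[f['cx'],f['cy']]
E
python3 - <<'E'
from h import *
np.set_printoptions(precision=4,suppress=True)
s=r.sense(); print(s, r.tip_extent)
for c in ('scene','top'):
    f=save(c,c+'0'); T=ext(f); print(c,T[:3,3])
    for n in ['can','jar','green_pack','orange_pack','dock','mat','tray','meter','driver','tape']:
        for m in (optics.pinpoint,optics.spot_in):
            print(n,m.__name__,[(np.round(w(T,d['xyz']),3),round(d['confidence'],2)) for d in m(c,n)][:3])
E
```

```text
pics
{'time': 0.0, 'q': array([ 1.3037,  0.3794,  1.7348,  0.    ,  1.0285, -0.0333]), 'qvel': array([ 0.0004, -0.0005, -0.001 , -0.0014, -0.0007, -0.0005]), 'tau': array([ -0.001 , -76.3748, -43.436 ,   0.065 ,   0.0424,  -0.0001]), 'tcp_pos': array([0.1621, 0.6807, 0.2916]), 'tcp_rot': array([[-0.9728,  0.2317, -0.0003],
       [ 0.2317,  0.9728, -0.0011],
       [ 0.    , -0.0011, -1.    ]]), 'contact_force': array([ 0.7821,  0.9842, -0.2714]), 'torque': array([-0.0332,  0.0123,  0.0006]), 'grip_force': 0.0, 'finger_gap': 0.09141571481599679} 0.0783
scene [0.8323 0.4874 0.9716]
can call [(array([ 0.517, -0.042,  0.012]), 0.74)]
can call [(array([ 0.528, -0.025,  0.102]), 0.59)]
jar call [(array([0.41 , 0.01 , 0.001]), 0.61)]
jar call [(array([0.525, 0.078, 0.108]), 0.7), (array([0.421, 0.022, 0.069]), 0.67)]
green_pack call [(array([ 0.581, -0.043,  0.014]), 0.78)]
green_pack call [(array([ 0.585, -0.036,  0.046]), 0.59)]
orange_pack call [(array([0.579, 0.067, 0.01 ]), 0.9), (array([ 0.626,  0.216, -0.   ]), 0.72), (array([0.345, 0.09 , 0.   ]), 0.55)]
orange_pack call [(array([0
[... 1538 characters left out ...]
1, 0.014, 0.   ]), 0.81)]
dock call [(array([0.537, 0.013, 0.012]), 0.82), (array([0.582, 0.062, 0.041]), 0.62)]
mat call []
mat call [(array([ 0.496, -0.31 ,  0.004]), 0.86), (array([ 0.514, -0.034,  0.12 ]), 0.53)]
tray call [(array([0.475, 0.329, 0.003]), 0.9)]
tray call [(array([0.48 , 0.328, 0.006]), 0.67), (array([0.519, 0.066, 0.111]), 0.19)]
meter call [(array([ 0.749, -0.184,  0.002]), 0.77)]
meter call [(array([ 0.742, -0.178,  0.035]), 0.96)]
driver call [(array([ 0.737,  0.185, -0.002]), 0.6)]
driver call [(array([ 0.742, -0.181,  0.038]), 0.68), (array([0.736, 0.143, 0.02 ]), 0.64)]
tape call [(array([0.772, 0.004, 0.   ]), 0.55)]
tape call [(array([0.771, 0.005, 0.022]), 0.91)]
```

View pics/top0.png

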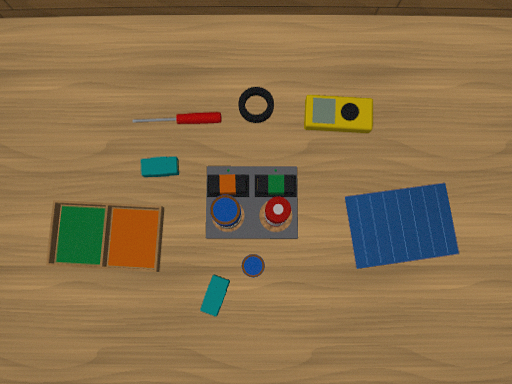

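View pics/scene0.png

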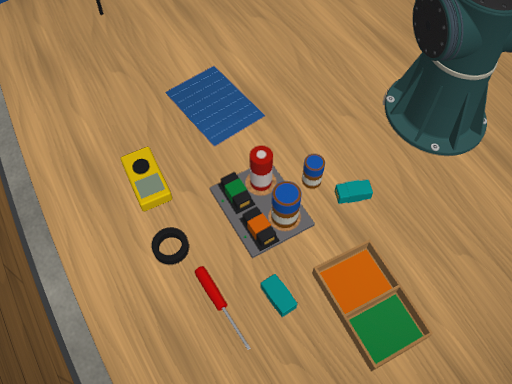

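The top view shows the big jar at (227,210) on the left cork circle, with the orange pack behind it at (228,184). The can at (278,210) stands in front of the green pack at (276,184). The small jar at (253,265) is a look-alike, as are the turquoise blocks. The tray is at (107,237) with green on the left, and the mat is at (402,226). The scene view agrees. I'll move over the tray for a wrist look.

>>> play_rows:
  steps:
    - [-0.24,-0.17,-0.04,0]
    - [-0.48,-0.34,-0.08,0]
    - [-0.72,-0.51,-0.12,0]
    - [-0.96,-0.67,-0.15,0]

```text
time: 2.5
tcp_pos: [0.2406, 0.5927, 0.3075]
tcp_rot: [[-0.973, 0.231, 0.0], [0.231, 0.973, 0.0], [-0.0, 0.0, -1.0]]
contact_force: [0.2, -0.4, -0.1]
finger_gap: 0.0914
grip_force: 0.0
```

>>> play_rows:
  steps:
    - [-0.24,-0.17,-0.04,0]
    - [-0.48,-0.34,-0.08,0]
    - [-0.72,-0.51,-0.12,0]
    - [-0.96,-0.67,-0.15,0]

```text
time: 2.9
tcp_pos: [0.3186, 0.5052, 0.3226]
tcp_rot: [[-0.973, 0.232, 0.0], [0.232, 0.973, 0.0], [-0.0, 0.0, -1.0]]
contact_force: [0.6, -0.5, 0.4]
finger_gap: 0.091
grip_force: 0.0
```

>>> play_rows:
  steps:
    - [-0.24,-0.17,-0.04,0]
    - [-0.48,-0.34,-0.08,0]
    - [-0.72,-0.51,-0.12,0]
    - [-0.96,-0.67,-0.15,0]

```text
time: 3.3
tcp_pos: [0.3965, 0.4177, 0.3376]
tcp_rot: [[-0.973, 0.232, 0.0], [0.232, 0.973, 0.0], [-0.0, 0.0, -1.0]]
contact_force: [-0.1, 0.2, -0.0]
finger_gap: 0.0917
grip_force: 0.0
```

>>> play_rows:
  steps:
    - [-0.24,-0.17,-0.04,0]
    - [-0.48,-0.34,-0.08,-0.03]
    - [-0.72,-0.51,-0.12,-0.0745]
    - [-0.96,-0.67,-0.15,-0.0745]
    - [-0.96,-0.67,-0.15,-0.0745]

```text
time: 3.8
tcp_pos: [0.4754, 0.3295, 0.3528]
tcp_rot: [[-1.0, 0.002, 0.001], [0.002, 1.0, 0.0], [-0.001, 0.0, -1.0]]
contact_force: [-0.1, 0.1, -0.2]
finger_gap: 0.0912
grip_force: 0.0
```

Run:
```python
from h import *
np.set_printoptions(precision=4,suppress=True)
s=r.sense(); print(s['time'],s['tcp_pos'],s['tcp_rot'],s['q'])
f=save('wrist','w1'); T=ext(f,s); print(f['T_tool_cam'],f['fov_y'],f['k1'])
for n in ['tray']:
    print(n,[w(T,d['xyz']) for d in optics.pinpoint('wrist',n)])
```

```text
3.8 [0.4754 0.3295 0.3528] [[-1.      0.0019  0.0011]
 [ 0.0019  1.      0.0003]
 [-0.0011  0.0003 -1.    ]] [ 0.5659  0.1184  1.9443 -0.0004  1.0778 -1.0028]
[[ 0.0007 -0.9548 -0.2972  0.084 ]
 [ 1.      0.0009 -0.0004  0.0007]
 [ 0.0006 -0.2972  0.9548 -0.0919]
 [ 0.      0.      0.      1.    ]] 66.61341784520683 -0.019401250453802813
tray [array([ 0.4731,  0.3263, -0.0038])]
```

View pics/w1.png

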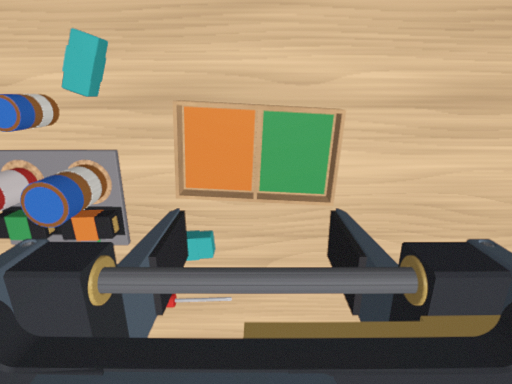

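The tray is fully visible, with orange at (218,150), green at (297,153) and the divider near x≈257. I'll continue over the dock and take two wrist views.

>>> play_rows:
  steps:
    - [0,-0.2,0,0]
    - [-0.04,-0.4,0,0]
    - [-0.08,-0.6,0,0]
    - [-0.12,-0.8,0,0]

```text
time: 4.3
tcp_pos: [0.485, 0.2506, 0.3521]
tcp_rot: [[-1.0, -0.001, -0.0], [-0.001, 1.0, -0.0], [0.0, -0.0, -1.0]]
contact_force: [-0.1, 0.8, 0.6]
finger_gap: 0.0911
grip_force: 0.0
```

>>> play_rows:
  steps:
    - [0,-0.2,0,0]
    - [-0.04,-0.4,0,0]
    - [-0.08,-0.6,0,0]
    - [-0.12,-0.8,0,0]

```text
time: 4.7
tcp_pos: [0.497, 0.1706, 0.3521]
tcp_rot: [[-1.0, -0.001, -0.0], [-0.001, 1.0, -0.0], [0.0, -0.0, -1.0]]
contact_force: [-1.0, 0.4, 0.3]
finger_gap: 0.0914
grip_force: 0.0
```

>>> play_rows:
  steps:
    - [0,-0.2,0,0]
    - [-0.04,-0.4,0,0]
    - [-0.08,-0.6,0,0]
    - [-0.12,-0.7,0,0]
    - [-0.12,-0.7,0,0]

```text
time: 5.2
tcp_pos: [0.5097, 0.1008, 0.3522]
tcp_rot: [[-1.0, 0.001, 0.0], [0.001, 1.0, -0.0], [-0.0, -0.0, -1.0]]
contact_force: [-0.6, 0.1, -0.4]
finger_gap: 0.0917
grip_force: 0.0
```

```bash
cat > look.py <<'E'
import sys,pickle
from h import *
np.set_printoptions(precision=4,suppress=True)
s=r.sense(); n=sys.argv[1]
f=save('wrist',n); pickle.dump((s,f),open(n+'.pkl','wb')); T=ext(f,s); print(s['tcp_pos'])
for l in sys.argv[2:]:
    print(l,[(w(T,d['xyz']).round(4),round(d['confidence'],2)) for d in optics.pinpoint('wrist',l)])
E
python3 look.py w2 can jar green_pack orange_pack dock
```

```text
[0.5097 0.1008 0.3522]
can []
jar [(array([0.5239, 0.0649, 0.0079]), 0.83)]
green_pack [(array([ 0.5856, -0.0328,  0.0132]), 0.69)]
orange_pack [(array([ 0.3504,  0.0914, -0.0012]), 0.88), (array([0.5786, 0.0657, 0.0119]), 0.66), (array([0.6271, 0.2187, 0.0035]), 0.64)]
dock [(array([ 0.5484,  0.0122, -0.004 ]), 0.85)]
```

>>> play_rows:
  steps:
    - [0,-0.2,0,0]
    - [0,-0.4,0,0]
    - [0,-0.6,0,0]
    - [0,-0.8,0,0]
    - [0,-0.8,0,0]

```text
time: 6.0
tcp_pos: [0.5097, 0.0203, 0.3522]
tcp_rot: [[-1.0, 0.001, -0.0], [0.001, 1.0, -0.0], [0.0, -0.0, -1.0]]
contact_force: [0.4, 1.1, 0.2]
finger_gap: 0.091
grip_force: 0.0
```

```bash
python3 look.py w3 can jar green_pack orange_pack dock
python3 - <<'E'
from h import *
a=cv2.imread('pics/w2.png');b=cv2.imread('pics/w3.png'); i=np.vstack([a[:300],b[:300]]); cv2.imwrite('pics/w23.png',i)
E
```

```text
[0.5097 0.0203 0.3522]
can [(array([ 0.5192, -0.0361,  0.0158]), 0.58)]
jar [(array([ 0.41  ,  0.0117, -0.0018]), 0.86), (array([0.5223, 0.068 , 0.0078]), 0.56)]
green_pack [(array([ 0.5854, -0.0336,  0.0118]), 0.95)]
orange_pack [(array([0.5798, 0.0651, 0.0136]), 0.98), (array([0.6264, 0.2136, 0.0029]), 0.7), (array([ 0.3516,  0.0917, -0.0006]), 0.58), (array([ 0.5499,  0.0126, -0.0011]), 0.17)]
dock [(array([ 0.5504,  0.0115, -0.003 ]), 0.6)]
```

View pics/w23.png

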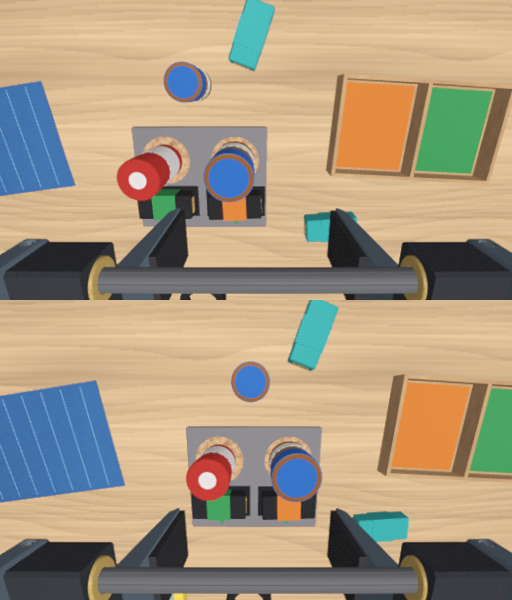

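Both views show the can's cap dot near (137,180) in w2 and (207,180) in w3, and the jar's disc near (229,177) and (296,178). The dock corners are visible too. Now I'll fit exact positions.

```bash
cat > fit.py <<'E'
from h import *
import pickle
np.set_printoptions(precision=4,suppress=True)
V={n:pickle.load(open(n+'.pkl','rb')) for n in('w2','w3')}
def blob(f,lo,hi,box):
    hsv=cv2.cvtColor(f['pixels'],cv2.COLOR_BGR2HSV); m=cv2.inRange(hsv,lo,hi); k=np.zeros_like(m); x0,y0,x1,y1=box; k[y0:y1,x0:x1]=255; m&=k
    n,l,st,c=cv2.connectedComponentsWithStats(m); i=1+np.argmax(st[1:,4]); return (l==i).astype(np.uint8),c[i],st[i]
def tri(rs):
    A=0;b=0
    for o,d in rs:
        d=d/np.linalg.norm(d);P=np.eye(3)-np.outer(d,d);A=A+P;b=b+P@o
    return np.linalg.solve(A,b)
E
python3 - <<'E'
from fit import *
for f in ('w2','w3'):
    s,fr=V[f]; h=cv2.cvtColor(fr['pixels'],cv2.COLOR_BGR2HSV)
    p={'w2':[(137,180),(229,177),(218,137),(165,205),(235,210),(370,120),(450,120),(30,150)],'w3':[(207,180),(296,178),(240,137),(215,205),(288,210),(430,120),(500,120),(50,150)]}[f]
    print([tuple(h[y,x]) for x,y in p])
box={'w2':[(120,165,155,195),(200,150,260,205)],'w3':[(190,165,225,195),(265,150,325,205)]}
for i,(lo,hi) in enumerate([((0,0,190),(179,60,255)),((100,100,170),(125,255,255))]):
    rs=[]
    for n in V:
        s,f=V[n]; m,c,st=blob(f,lo,hi,box[n][i]); print(n,c,st); rs.append(ray(f,ext(f,s),*c))
    X=tri(rs); print('tri',X,[ (lambda o,d,z:o+d*(z-o[2])/d[2])(o,d,[.122,.112][i]) for o,d in rs])
for n in V: # dock
    s,f=V[n]; b={'w2':(120,115,280,235),'w3':(175,115,335,235)}[n]
    m,c,st=blob(f,(0,0,90),(179,40,170),b); hull=cv2.convexHull(cv2.findContours(m,0,2)[0][0]); q=cv2.approxPolyDP(hull,6,True)[:,0]
    print(n,q.tolist(),[atz(f,ext(f,s),*x,.012)[:2].round(4) for x in q])
    h=cv2.cvtColor(f['pixels'],cv2.COLOR_BGR2HSV)
s1=V['w2']
E
```

```text
[(np.uint8(0), np.uint8(9), np.uint8(234)), (np.uint8(107), np.uint8(181), np.uint8(203)), (np.uint8(150), np.uint8(5), np.uint8(146)), (np.uint8(68), np.uint8(146), np.uint8(162)), (np.uint8(13), np.uint8(180), np.uint8(229)), (np.uint8(14), np.uint8(180), np.uint8(229)), (np.uint8(68), np.uint8(141), np.uint8(165)), (np.uint8(106), np.uint8(155), np.uint8(173))]
[(np.uint8(0), np.uint8(8), np.uint8(233)), (np.uint8(107), np.uint8(186), np.uint8(200)), (np.uint8(150), np.uint8(9), np.uint8(146)), (np.uint8(68), np.uint8(145), np.uint8(163)), (np.uint8(14), np.uint8(185), np.uint8(228)), (np.uint8(14), np.uint8(183), np.uint8(228)), (np.uint8(68), np.uint8(142), np.uint8(165)), (np.uint8(106), np.uint8(158), np.uint8(174))]
w2 [137.0983 180.1923] [129 172  18  17 234]
w3 [206.8583 180.1542] [198 172  18  17 240]
tri [ 0.5183 -0.037   0.1216] [array([ 0.5183, -0.0369,  0.122 ]), array([ 0.5182, -0.0369,  0.122 ])]
w2 [228.2939 177.7665] [ 209  159   40   39 1225]
w3 [296.5528 177.7289] [ 277  159   40   39 1221]
tri [0.5181 0.0672 0.112 ] [array([0.5182, 0.0672, 0.112 ]), array([0.518 , 0.0672, 0.112 ])]
w2 [[265, 225], [186, 226], [135, 155], [132, 128], [265, 127]] [array([0.6251, 0.1138]), array([ 0.627, -0.014]), array([ 0.5105, -0.0825]), array([ 0.4704, -0.0821]), array([0.4692, 0.1126])]
w3 [[321, 128], [313, 226], [193, 225], [187, 127]] [array([0.4705, 0.1138]), array([0.6269, 0.111 ]), array([ 0.6252, -0.0831]), array([ 0.4691, -0.0817])]
```

The fits agree: can at (0.5183, -0.0369), jar at (0.5181, 0.0672), dock yaw about 0. Next I grasp the can.

>>> play_rows:
  steps:
    - [-0.03,-0.2,0.2,0]
    - [-0.06,-0.4,0.4,0]
    - [-0.086,-0.573,0.6,0]
    - [-0.086,-0.573,0.7,0]

```text
time: 6.7
tcp_pos: [0.5181, -0.0367, 0.2807]
tcp_rot: [[-1.0, 0.001, -0.002], [0.001, 1.0, 0.0], [0.002, 0.0, -1.0]]
contact_force: [0.1, -0.0, 0.2]
finger_gap: 0.0909
grip_force: 0.0
```

>>> play_rows:
  steps:
    - [0,0,0.2,0]
    - [0,0,0.4,0]
    - [0,0,0.6,0]
    - [0,0,0.8,0]
    - [0,0,1.0,0]

```text
time: 7.2
tcp_pos: [0.5185, -0.035, 0.1818]
tcp_rot: [[-1.0, -0.001, 0.001], [-0.001, 1.0, 0.0], [-0.001, 0.0, -1.0]]
contact_force: [0.3, -0.3, -0.4]
finger_gap: 0.0913
grip_force: 0.0
```

>>> play_rows:
  steps:
    - [0,0,0.15,0]
    - [0,0,0.3,0]
    - [0,0,0.45,0]
    - [0,0,0.47,0]
    - [0,0,0.47,0]

```text
time: 7.7
tcp_pos: [0.5183, -0.0359, 0.1349]
tcp_rot: [[-1.0, -0.0, -0.001], [-0.0, 1.0, 0.0], [0.001, 0.0, -1.0]]
contact_force: [0.5, -0.2, -0.5]
finger_gap: 0.0909
grip_force: 0.0
```

>>> play_rows:
  steps:
    - [0,0,0,0]
    - [0,0,0,0]
    - [0,0,0,0]
    - [0,0,0,0]
    - [0,0,0,0]
  fingers: 0.4
  grip_force: 30

```text
time: 8.2
tcp_pos: [0.5184, -0.036, 0.1354]
tcp_rot: [[-1.0, -0.0, 0.0], [-0.0, 1.0, -0.0], [-0.0, -0.0, -1.0]]
contact_force: [-0.8, 0.4, -0.1]
finger_gap: 0.0541
grip_force: 0.0
```

>>> play_rows:
  steps:
    - [0,-0.01,0,0]
    - [0,-0.01,0,0]
    - [0,-0.01,0,0]
    - [0,-0.01,0,0]
  fingers: 0.4

```text
time: 8.6
tcp_pos: [0.5184, -0.037, 0.1354]
tcp_rot: [[-1.0, -0.0, 0.0], [-0.0, 1.0, -0.0], [-0.0, -0.0, -1.0]]
contact_force: [-1.1, 1.0, 4.0]
finger_gap: 0.0497
grip_force: 30.0
```

>>> play_rows:
  steps:
    - [0,0,0,0]
    - [0,0,0,0]
    - [0,0,0,0]
    - [0,0,0,0]
    - [0,0,0,0]
  fingers: 0
  grip_force: 30

```text
time: 9.1
tcp_pos: [0.5184, -0.037, 0.1353]
tcp_rot: [[-1.0, -0.0, 0.0], [-0.0, 1.0, -0.0], [-0.0, -0.0, -1.0]]
contact_force: [-1.4, 0.8, 5.6]
finger_gap: 0.0493
grip_force: 30.0
```

Run:
```python
from fit import *
import pickle
s=r.sense(); print(s['tcp_pos'],s['finger_gap'],s['grip_force'])
# mat & tray from top and w3/w2
s,f=V['w3']
for cam in('top','scene'):
    f=optics.grab_frame(cam); T=ext(f)
    hsv=cv2.cvtColor(f['pixels'],cv2.COLOR_BGR2HSV)
    for nm,lo,hi,bx,z in (('mat',(98,80,60),(115,255,255),(330,170,470,280) if cam=='top' else(150,50,280,150),.003),('green',(50,100,60),(75,255,255),(45,190,165,280) if cam=='top' else(310,235,440,375),.005),('orange',(5,150,150),(18,255,255),(45,190,165,280)if cam=='top' else(310,235,440,375),.005)):
        m,c,st=blob(f,lo,hi,bx); m=cv2.morphologyEx(m,3,np.ones((5,5))); P=np.array([atz(f,T,x,y,z)[:2] for x,y in cv2.findContours(m,0,1)[0][0][:,0]])
        rc=cv2.minAreaRect((P*1000).astype(np.float32)); print(cam,nm,rc)
W1=cv2.imread('pics/w1.png')
f1=dict(f:=V['w3'][1]); f1['pixels']=W1
s1={'tcp_pos':np.array([.4754,.3295,.3528]),'tcp_rot':np.array([[-1,.0019,.0011],[.0019,1,.0003],[-.0011,.0003,-1]])}
T=ext(f1,s1)
for nm,lo,hi in(('green',(50,100,60),(75,255,255)),('orange',(5,150,150),(18,255,255))):
    m,c,st=blob(f1,lo,hi,(170,95,350,210)); cn=cv2.findContours(m,0,1)[0]; cn=max(cn,key=cv2.contourArea)
    P=np.array([atz(f1,T,x,y,.005)[:2] for x,y in cn[:,0]]); rc=cv2.minAreaRect((P*1000).astype(np.float32)); print('w1',nm,rc); q=cv2.approxPolyDP(cn,5,True)[:,0]; print(q.tolist(),[atz(f1,T,*x,.005)[:2].round(4).tolist() for x in q])
```

```text
[ 0.5184 -0.037   0.1353] 0.049339943215539035 29.979757368564606
top mat ((498.188720703125, -314.1676940917969), (158.45626831054688, 228.57652282714844), 7.740894794464111)
top green ((477.63336181640625, 390.47698974609375), (97.5173568725586, 122.55534362792969), 86.86090087890625)
top orange ((471.50958251953125, 273.27935791015625), (103.75262451171875, 126.33919525146484), 87.37033081054688)
scene mat ((495.60186767578125, -316.0411376953125), (159.99429321289062, 228.5466766357422), 7.554015159606934)
scene green ((472.1191101074219, 385.51751708984375), (103.3161392211914, 117.1863784790039), 86.87074279785156)
scene orange ((465.6636962890625, 268.2117919921875), (105.21265411376953, 120.86898040771484), 86.67694091796875)
w1 green ((476.3601379394531, 387.1631164550781), (101.9201431274414, 122.10989379882812), 87.1191177368164)
[[264, 112], [260, 190], [322, 193], [332, 115]] [[0.4144, 0.3401], [0.5343, 0.3345], [0.5394, 0.4329], [0.4187, 0.4399]]
w1 orange ((470.2146301269531, 271.60333251953125), (103.66287994384766, 123.64820861816406), 86.84364318847656)
[[184, 107], [186, 186], [250, 190], [254, 110]] [[0.4071, 0.2236], [0.5275, 0.2178], [0.5343, 0.3186], [0.4116, 0.3255]]
```

>>> play_rows:
  steps:
    - [0,0,-0.05,0]
    - [0,0,-0.15,0]
    - [0,0,-0.25,0]
    - [0,0,-0.35,0]
    - [0,0,-0.4,0]

```text
time: 9.7
tcp_pos: [0.5188, -0.0371, 0.1767]
tcp_rot: [[-1.0, -0.0, 0.002], [-0.0, 1.0, -0.0], [-0.002, -0.0, -1.0]]
contact_force: [-0.2, 0.2, -2.2]
finger_gap: 0.0495
grip_force: 30.0
```

>>> play_rows:
  steps:
    - [0.005,-0.1,0,0]
    - [0.01,-0.28,0,0]
    - [0.02,-0.46,0,0]
    - [0.03,-0.65,0,0]
    - [0.034,-0.84,0,0]

```text
time: 10.2
tcp_pos: [0.5145, -0.1222, 0.1749]
tcp_rot: [[-1.0, -0.0, -0.0], [-0.0, 1.0, 0.0], [0.0, 0.0, -1.0]]
contact_force: [-0.1, -0.0, -1.8]
finger_gap: 0.0494
grip_force: 30.0
```

>>> play_rows:
  steps:
    - [0.01,-0.21,0,0]
    - [0.02,-0.42,0,0]
    - [0.03,-0.63,0,0]
    - [0.034,-0.84,0,0]

```text
time: 10.6
tcp_pos: [0.511, -0.2064, 0.1749]
tcp_rot: [[-1.0, -0.0, -0.001], [-0.0, 1.0, 0.0], [0.001, 0.0, -1.0]]
contact_force: [-0.2, -0.7, -1.6]
finger_gap: 0.0497
grip_force: 30.0
```

>>> play_rows:
  steps:
    - [0.01,-0.21,0,0]
    - [0.02,-0.42,0,0]
    - [0.03,-0.63,0,0]
    - [0.034,-0.84,0,0]

```text
time: 11.0
tcp_pos: [0.5075, -0.2904, 0.1748]
tcp_rot: [[-1.0, -0.0, -0.001], [-0.0, 1.0, 0.0], [0.001, 0.0, -1.0]]
contact_force: [0.4, 1.1, -1.6]
finger_gap: 0.0497
grip_force: 30.0
```

>>> play_rows:
  steps:
    - [0.01,-0.21,0,0]
    - [0.02,-0.42,0,0]
    - [0.03,-0.61,0,0]
    - [0.034,-0.75,0,0]
    - [0.034,-0.83,0,0]

```text
time: 11.5
tcp_pos: [0.5046, -0.3733, 0.1751]
tcp_rot: [[-1.0, 0.0, -0.0], [0.0, 1.0, -0.0], [0.0, -0.0, -1.0]]
contact_force: [0.7, 0.8, -1.8]
finger_gap: 0.0494
grip_force: 30.0
```

>>> play_rows:
  steps:
    - [0,0,0.1,0]
    - [0,0,0.22,0]
    - [0,0,0.34,0]
    - [0,0,0.4,0]
    - [0,0,0.44,0]

```text
time: 12.0
tcp_pos: [0.5046, -0.3713, 0.1301]
tcp_rot: [[-1.0, -0.001, -0.001], [-0.001, 1.0, 0.001], [0.001, 0.001, -1.0]]
contact_force: [0.5, -0.0, -2.3]
finger_gap: 0.0492
grip_force: 30.0
```

>>> play_rows:
  steps:
    - [0,0,0.01,0]
    - [0,0,0.02,0]
    - [0,0,0.03,0]
    - [0,0,0.04,0]
    - [0,0,0.04,0]

```text
time: 12.5
tcp_pos: [0.5048, -0.372, 0.1273]
tcp_rot: [[-1.0, -0.0, 0.0], [-0.0, 1.0, -0.0], [-0.0, -0.0, -1.0]]
contact_force: [-0.1, -0.2, -2.1]
finger_gap: 0.0496
grip_force: 30.0
```

>>> play_rows:
  steps:
    - [0,0,0.004,0]
    - [0,0,0.008,0]
    - [0,0,0.012,0]
    - [0,0,0.012,0]

```text
time: 12.9
tcp_pos: [0.5049, -0.3721, 0.1264]
tcp_rot: [[-1.0, -0.0, 0.0], [-0.0, 1.0, -0.0], [-0.0, -0.0, -1.0]]
contact_force: [-1.6, 0.6, 4.6]
finger_gap: 0.0493
grip_force: 30.0
```

>>> play_rows:
  steps:
    - [0,0,0,0]
    - [0,0,0,0]
    - [0,0,0,0]
    - [0,0,0,0]
    - [0,0,0,0]
  fingers: 1

```text
time: 13.4
tcp_pos: [0.5048, -0.372, 0.126]
tcp_rot: [[-1.0, -0.0, 0.0], [-0.0, 1.0, -0.0], [-0.0, -0.0, -1.0]]
contact_force: [0.6, -0.6, -0.2]
finger_gap: 0.0869
grip_force: 0.0
```

>>> play_rows:
  steps:
    - [0,0,-0.15,0]
    - [0,0,-0.4,0]
    - [0,0,-0.65,0]
    - [0,0,-0.9,0]
    - [0,0,-1.0,0]

```text
time: 13.9
tcp_pos: [0.5056, -0.3726, 0.2294]
tcp_rot: [[-1.0, -0.0, 0.003], [-0.0, 1.0, -0.002], [-0.003, -0.002, -1.0]]
contact_force: [-0.3, -1.1, -0.7]
finger_gap: 0.0912
grip_force: 0.0
```

>>> play_rows:
  steps:
    - [-0.007,0.2,0,0]
    - [-0.014,0.42,0,0]
    - [-0.02,0.65,0,0]
    - [-0.027,0.88,0,0]

```text
time: 14.3
tcp_pos: [0.5067, -0.2813, 0.2248]
tcp_rot: [[-1.0, -0.001, -0.002], [-0.001, 1.0, 0.001], [0.002, 0.001, -1.0]]
contact_force: [0.4, -0.2, -0.1]
finger_gap: 0.091
grip_force: 0.0
```

>>> play_rows:
  steps:
    - [-0.007,0.22,0,0]
    - [-0.014,0.44,0,0]
    - [-0.02,0.66,0,0]
    - [-0.027,0.88,0,0]

```text
time: 14.7
tcp_pos: [0.5091, -0.1934, 0.2248]
tcp_rot: [[-1.0, -0.001, -0.002], [-0.001, 1.0, 0.001], [0.002, 0.001, -1.0]]
contact_force: [0.3, -0.8, 1.0]
finger_gap: 0.0912
grip_force: 0.0
```

>>> play_rows:
  steps:
    - [-0.007,0.22,0,0]
    - [-0.014,0.44,0,0]
    - [-0.02,0.66,0,0]
    - [-0.027,0.88,0,0]

```text
time: 15.1
tcp_pos: [0.5115, -0.1056, 0.2248]
tcp_rot: [[-1.0, -0.001, -0.002], [-0.001, 1.0, 0.001], [0.002, 0.001, -1.0]]
contact_force: [-0.0, 0.3, 0.2]
finger_gap: 0.0912
grip_force: 0.0
```

>>> play_rows:
  steps:
    - [-0.007,0.22,0,0]
    - [-0.014,0.44,0,0]
    - [-0.02,0.66,0,0]
    - [-0.027,0.88,0,0]

```text
time: 15.5
tcp_pos: [0.514, -0.0178, 0.2248]
tcp_rot: [[-1.0, -0.001, -0.002], [-0.001, 1.0, 0.0], [0.002, 0.0, -1.0]]
contact_force: [-0.1, 0.4, 0.1]
finger_gap: 0.091
grip_force: 0.0
```

>>> play_rows:
  steps:
    - [-0.007,0.22,0,0]
    - [-0.014,0.44,0,0]
    - [-0.02,0.66,0,0]
    - [-0.026,0.87,0,0]
    - [-0.026,0.87,0,0]

```text
time: 16.0
tcp_pos: [0.5166, 0.0695, 0.2249]
tcp_rot: [[-1.0, -0.003, -0.002], [-0.003, 1.0, 0.0], [0.002, 0.0, -1.0]]
contact_force: [-0.8, -0.1, -0.7]
finger_gap: 0.0913
grip_force: 0.0
```

>>> play_rows:
  steps:
    - [-0.01,-0.02,0.15,0]
    - [-0.01,-0.02,0.35,0]
    - [-0.01,-0.02,0.55,0]
    - [-0.01,-0.02,0.75,0]
    - [-0.01,-0.02,0.85,0]

```text
time: 16.5
tcp_pos: [0.5175, 0.0643, 0.1383]
tcp_rot: [[-1.0, 0.0, -0.003], [0.0, 1.0, -0.0], [0.003, -0.0, -1.0]]
contact_force: [0.8, 0.2, 0.3]
finger_gap: 0.0913
grip_force: 0.0
```

>>> play_rows:
  steps:
    - [0,0,0.04,0]
    - [0,0,0.04,0]
    - [0,0,0.04,0]
    - [0,0,0.04,0]

```text
time: 16.9
tcp_pos: [0.5195, 0.065, 0.1377]
tcp_rot: [[-1.0, -0.0, 0.001], [-0.0, 1.0, 0.0], [-0.001, 0.0, -1.0]]
contact_force: [-0.7, 0.5, 0.0]
finger_gap: 0.0912
grip_force: 0.0
```

>>> play_rows:
  steps:
    - [0.014,0.022,0.024,0]
    - [0.014,0.022,0.024,0]
    - [0.014,0.022,0.024,0]
    - [0.014,0.022,0.024,0]

```text
time: 17.3
tcp_pos: [0.5178, 0.0673, 0.1347]
tcp_rot: [[-1.0, -0.0, 0.0], [-0.0, 1.0, 0.0], [-0.0, 0.0, -1.0]]
contact_force: [0.1, 0.0, -0.4]
finger_gap: 0.0916
grip_force: 0.0
```

>>> play_rows:
  steps:
    - [0,0,0,0]
    - [0,0,0,0]
    - [0,0,0,0]
    - [0,0,0,0]
    - [0,0,0,0]
  fingers: 0.1

```text
time: 17.8
tcp_pos: [0.5177, 0.0672, 0.1346]
tcp_rot: [[-1.0, -0.0, 0.0], [-0.0, 1.0, -0.0], [-0.0, -0.0, -1.0]]
contact_force: [-0.3, 0.4, -0.7]
finger_gap: 0.0595
grip_force: 30.0
```

>>> play_rows:
  steps:
    - [0,0,0,0]
    - [0,0,0,0]

```text
time: 18.0
tcp_pos: [0.5177, 0.0672, 0.1346]
tcp_rot: [[-1.0, -0.0, -0.0], [-0.0, 1.0, -0.0], [0.0, -0.0, -1.0]]
contact_force: [0.3, -1.1, -0.4]
finger_gap: 0.0589
grip_force: 30.0
```

>>> play_rows:
  steps:
    - [0,0,-0.05,0]
    - [0,0,-0.15,0]
    - [0,0,-0.25,0]
    - [0,0,-0.35,0]
    - [0,0,-0.4,0]

```text
time: 18.5
tcp_pos: [0.5182, 0.0673, 0.1761]
tcp_rot: [[-1.0, -0.0, 0.002], [-0.0, 1.0, 0.0], [-0.002, 0.0, -1.0]]
contact_force: [0.8, 0.5, -2.5]
finger_gap: 0.0591
grip_force: 30.0
```

>>> play_rows:
  steps:
    - [0.01,-0.1,0,0]
    - [0.02,-0.28,0,0]
    - [0.04,-0.46,0,0]
    - [0.06,-0.64,0,0]
    - [0.072,-0.81,0,0]

```text
time: 19.0
tcp_pos: [0.51, -0.0151, 0.1743]
tcp_rot: [[-1.0, -0.0, -0.001], [-0.0, 1.0, -0.0], [0.001, -0.0, -1.0]]
contact_force: [-0.4, -0.6, -3.1]
finger_gap: 0.0589
grip_force: 30.0
```

>>> play_rows:
  steps:
    - [0.02,-0.2,0,0]
    - [0.04,-0.4,0,0]
    - [0.06,-0.6,0,0]
    - [0.072,-0.81,0,0]

```text
time: 19.4
tcp_pos: [0.5027, -0.0961, 0.1743]
tcp_rot: [[-1.0, -0.0, -0.001], [-0.0, 1.0, 0.0], [0.001, 0.0, -1.0]]
contact_force: [0.4, -0.2, -4.1]
finger_gap: 0.0596
grip_force: 30.0
```

>>> play_rows:
  steps:
    - [0.02,-0.2,0,0]
    - [0.04,-0.4,0,0]
    - [0.06,-0.6,0,0]
    - [0.072,-0.81,0,0]

```text
time: 19.8
tcp_pos: [0.4954, -0.177, 0.1743]
tcp_rot: [[-1.0, -0.0, -0.001], [-0.0, 1.0, 0.0], [0.001, 0.0, -1.0]]
contact_force: [0.1, -0.5, -2.3]
finger_gap: 0.0594
grip_force: 30.0
```

>>> play_rows:
  steps:
    - [0.02,-0.2,0,0]
    - [0.04,-0.4,0,0]
    - [0.06,-0.6,0,0]
    - [0.072,-0.74,0,0]
    - [0.072,-0.82,0,0]

```text
time: 20.3
tcp_pos: [0.4885, -0.259, 0.1744]
tcp_rot: [[-1.0, 0.001, -0.0], [0.001, 1.0, 0.0], [0.0, 0.0, -1.0]]
contact_force: [0.6, 0.5, -2.4]
finger_gap: 0.0595
grip_force: 30.0
```

>>> play_rows:
  steps:
    - [0,0,0.1,0]
    - [0,0,0.22,0]
    - [0,0,0.34,0]
    - [0,0,0.42,0]
    - [0,0,0.46,0]

```text
time: 20.8
tcp_pos: [0.4886, -0.2571, 0.1272]
tcp_rot: [[-1.0, -0.001, -0.002], [-0.001, 1.0, 0.001], [0.002, 0.001, -1.0]]
contact_force: [0.7, -0.1, -1.9]
finger_gap: 0.0587
grip_force: 30.0
```

>>> play_rows:
  steps:
    - [0,0,0.01,0]
    - [0,0,0.02,0]
    - [0,0,0.02,0]

```text
time: 21.1
tcp_pos: [0.4892, -0.2578, 0.1269]
tcp_rot: [[-1.0, -0.0, 0.0], [-0.0, 1.0, -0.0], [-0.0, -0.0, -1.0]]
contact_force: [-0.7, -0.1, -3.6]
finger_gap: 0.0592
grip_force: 30.0
```

>>> play_rows:
  steps:
    - [0,0,0.005,0]
    - [0,0,0.01,0]
    - [0,0,0.014,0]
    - [0,0,0.014,0]

```text
time: 21.5
tcp_pos: [0.4891, -0.2579, 0.1256]
tcp_rot: [[-1.0, -0.0, 0.0], [-0.0, 1.0, -0.0], [-0.0, -0.0, -1.0]]
contact_force: [-0.8, 0.2, 3.9]
finger_gap: 0.0591
grip_force: 30.0
```

>>> play_rows:
  steps:
    - [0,0,0,0]
    - [0,0,0,0]
    - [0,0,0,0]
    - [0,0,0,0]
    - [0,0,0,0]
  fingers: 1

```text
time: 22.0
tcp_pos: [0.489, -0.2578, 0.1252]
tcp_rot: [[-1.0, -0.0, -0.0], [-0.0, 1.0, -0.0], [0.0, -0.0, -1.0]]
contact_force: [-0.3, -0.2, -1.2]
finger_gap: 0.0909
grip_force: 0.0
```

>>> play_rows:
  steps:
    - [0,0,-0.15,0]
    - [0,0,-0.4,0]
    - [0,0,-0.65,0]
    - [0,0,-0.9,0]
    - [0,0,-1.0,0]

```text
time: 22.5
tcp_pos: [0.4898, -0.2582, 0.2284]
tcp_rot: [[-1.0, -0.0, 0.003], [-0.0, 1.0, -0.002], [-0.003, -0.002, -1.0]]
contact_force: [0.1, -0.2, -0.5]
finger_gap: 0.0909
grip_force: 0.0
```

>>> play_rows:
  steps:
    - [-0.04,0.2,-0.06,0]
    - [-0.08,0.42,-0.12,0]
    - [-0.12,0.65,-0.18,0]
    - [-0.17,0.91,-0.25,0]

```text
time: 22.9
tcp_pos: [0.5058, -0.166, 0.2504]
tcp_rot: [[-1.0, 0.0, -0.0], [0.0, 1.0, 0.0], [0.0, 0.0, -1.0]]
contact_force: [-0.2, 1.0, -0.5]
finger_gap: 0.0915
grip_force: 0.0
```

>>> play_rows:
  steps:
    - [-0.04,0.22,-0.06,0]
    - [-0.08,0.44,-0.12,0]
    - [-0.12,0.67,-0.18,0]
    - [-0.17,0.91,-0.25,0]

```text
time: 23.3
tcp_pos: [0.5227, -0.0749, 0.2754]
tcp_rot: [[-1.0, -0.0, -0.0], [-0.0, 1.0, 0.0], [0.0, 0.0, -1.0]]
contact_force: [0.4, 0.3, -1.2]
finger_gap: 0.0915
grip_force: 0.0
```

>>> play_rows:
  steps:
    - [-0.04,0.22,-0.06,0]
    - [-0.08,0.44,-0.12,0]
    - [-0.12,0.67,-0.18,0]
    - [-0.17,0.91,-0.25,0]
    - [-0.17,0.91,-0.25,0]

```text
time: 23.8
tcp_pos: [0.5404, 0.0171, 0.3011]
tcp_rot: [[-1.0, -0.002, 0.001], [-0.002, 1.0, 0.0], [-0.001, 0.0, -1.0]]
contact_force: [0.2, -0.4, -0.7]
finger_gap: 0.0915
grip_force: 0.0
```

>>> play_rows:
  steps:
    - [0,0,0,0]
    - [0,0,0,0]

```text
time: 24.0
tcp_pos: [0.5396, 0.0147, 0.2999]
tcp_rot: [[-1.0, 0.0, -0.001], [0.0, 1.0, -0.0], [0.001, -0.0, -1.0]]
contact_force: [-0.6, -0.6, -0.1]
finger_gap: 0.0913
grip_force: 0.0
```

```bash
python3 look.py w4 green_pack orange_pack
```

```text
[0.5396 0.0147 0.2999]
green_pack [(array([ 0.5864, -0.0355,  0.0139]), 0.95)]
orange_pack [(array([0.6249, 0.2136, 0.0014]), 0.97), (array([0.583 , 0.0682, 0.0151]), 0.63), (array([ 0.3511,  0.0911, -0.0022]), 0.6)]
```

View pics/w4.png

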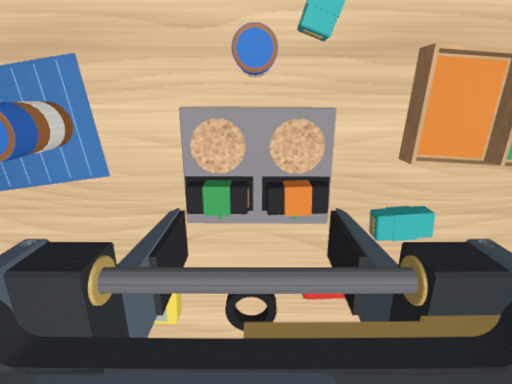

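The packs are now clear: green band at (217,198), orange band at (297,198), and empty cork circles at (217,146) and (297,146).

Run:
```python
from fit import *
s,f=pickle.load(open('w4.pkl','rb')); T=ext(f,s)
for nm,lo,hi,b in(('green',(50,80,40),(80,255,255),(180,172,256,222)),('orange',(5,120,100),(18,255,255),(260,172,330,222)),('corkL',(5,40,90),(30,200,255),(185,112,250,176)),('corkR',(5,40,90),(30,200,255),(265,112,330,176))):
    m,c,st=blob(f,lo,hi,b); print(nm,c,st)
    if 'cork' in nm:
        (x,y),rr=cv2.minEnclosingCircle(np.argwhere(m)[:,::-1].astype(np.float32)); print(atz(f,T,*c,.012),atz(f,T,x,y,.012),rr); continue
    rows=np.where(m.sum(1)>8)[0]; print(rows.min(),rows.max(),'far edge top',atz(f,T,c[0],rows.max()+.5,.042),'near edge bottom',atz(f,T,c[0],rows.min()-.5,.012))
    h=[]
    for y in (rows.max()-4,rows.max()-12):
        xs=np.where(m[y])[0]; h.append(atz(f,T,(xs.min()+xs.max())/2,y,.042)[:2])
    print('band mid',h)
    g=f['pixels'][:,:,:].max(2).astype(int); print(g[170:222,int(c[0])].tolist())
```

```text
green [216.3284 197.5658] [ 202  180   30   40 1011]
180 215 far edge top [ 0.6035 -0.0376  0.042 ] near edge bottom [ 0.5636 -0.04    0.012 ]
band mid [array([ 0.5972, -0.0372]), array([ 0.5862, -0.0367])]
[196, 194, 184, 153, 147, 146, 85, 44, 41, 48, 92, 99, 98, 97, 97, 98, 118, 158, 163, 163, 163, 163, 163, 163, 164, 162, 163, 166, 164, 163, 162, 164, 163, 163, 162, 162, 165, 162, 162, 163, 162, 164, 162, 163, 163, 152, 141, 145, 145, 145, 143, 143]
orange [297.4388 197.6582] [283 180  30  36 989]
180 215 far edge top [0.6033 0.0673 0.042 ] near edge bottom [0.5635 0.0696 0.012 ]
band mid [array([0.5971, 0.0671]), array([0.5861, 0.0667])]
[197, 205, 205, 179, 150, 146, 93, 51, 45, 53, 120, 148, 150, 150, 149, 148, 159, 220, 229, 228, 226, 227, 227, 227, 228, 227, 227, 228, 227, 227, 228, 228, 227, 227, 227, 227, 228, 228, 228, 228, 227, 227, 227, 228, 228, 215, 164, 144, 143, 145, 143, 143]
corkL [217.4004 145.3711] [ 190  118   56   56 2420]
[ 0.5173 -0.0368  0.012 ] [ 0.5173 -0.0368  0.012 ] 28.164093017578125
corkR [296.9686 145.7379] [ 269  118   56   56 2423]
[0.5177 0.0671 0.012 ] [0.5183 0.0675 0.012 ] 28.3387508392334
```

>>> play_rows:
  steps:
    - [-0.1,-0.12,0.1,0.047]
    - [-0.2,-0.24,0.2,0.094]
    - [-0.3,-0.36,0.3,0.141]
    - [-0.4,-0.47,0.4,0.188]
    - [-0.44,-0.517,0.5,0.235]

```text
time: 24.65
tcp_pos: [0.5845, -0.0378, 0.2497]
tcp_rot: [[-0.735, 0.678, 0.0], [0.678, 0.735, -0.0], [-0.0, 0.0, -1.0]]
contact_force: [-0.5, 0.7, 0.5]
finger_gap: 0.0915
grip_force: 0.0
```

>>> play_rows:
  steps:
    - [0,0,0.1,0.047]
    - [0,0,0.2,0.094]
    - [0,0,0.3,0.141]
    - [0,0,0.4,0.188]
    - [0,0,0.5,0.235]

```text
time: 25.15
tcp_pos: [0.5838, -0.037, 0.1997]
tcp_rot: [[-0.088, 0.996, -0.0], [0.996, 0.088, -0.0], [0.0, -0.0, -1.0]]
contact_force: [0.5, 0.8, 0.4]
finger_gap: 0.091
grip_force: 0.0
```

>>> play_rows:
  steps:
    - [0,0,0,0.03]
    - [0,0,0,0.03]
    - [0,0,0,0.03]
    - [0,0,0,0.03]

```text
time: 25.55
tcp_pos: [0.584, -0.0367, 0.2005]
tcp_rot: [[-0.002, 1.0, 0.0], [1.0, 0.002, -0.0], [-0.0, 0.0, -1.0]]
contact_force: [0.9, -0.5, 1.0]
finger_gap: 0.0909
grip_force: 0.0
```

>>> play_rows:
  steps:
    - [0,0,0.2,0]
    - [0,0,0.45,0]
    - [0,0,0.7,0]
    - [0,0,0.85,0]
    - [0,0,0.95,0]

```text
time: 26.05
tcp_pos: [0.5837, -0.0365, 0.1043]
tcp_rot: [[-0.001, 1.0, -0.001], [1.0, 0.001, 0.0], [0.0, -0.001, -1.0]]
contact_force: [0.4, 0.2, 0.1]
finger_gap: 0.091
grip_force: 0.0
```

>>> play_rows:
  steps:
    - [0,0,0.05,0]
    - [0,0,0.1,0]
    - [0,0,0.1,0]
    - [0,0,0.1,0]

```text
time: 26.45
tcp_pos: [0.5843, -0.0365, 0.0958]
tcp_rot: [[-0.0, 1.0, 0.001], [1.0, 0.0, -0.0], [-0.0, 0.001, -1.0]]
contact_force: [-0.5, -1.3, -0.6]
finger_gap: 0.0914
grip_force: 0.0
```

>>> play_rows:
  steps:
    - [0,0,0,0]
    - [0,0,0,0]
    - [0,0,0,0]
    - [0,0,0,0]
    - [0,0,0,0]
  fingers: 0.1
  grip_force: 25

```text
time: 26.95
tcp_pos: [0.584, -0.0365, 0.0953]
tcp_rot: [[-0.0, 1.0, 0.0], [1.0, 0.0, -0.0], [-0.0, 0.0, -1.0]]
contact_force: [0.5, 0.1, -0.2]
finger_gap: 0.054
grip_force: 0.0
```

>>> play_rows:
  steps:
    - [0,0,0,0]
    - [0,0,0,0]
    - [0,0,0,0]

```text
time: 27.25
tcp_pos: [0.5839, -0.0365, 0.0952]
tcp_rot: [[-0.0, 1.0, -0.0], [1.0, 0.0, 0.0], [0.0, -0.0, -1.0]]
contact_force: [-0.6, 0.0, -0.3]
finger_gap: 0.0378
grip_force: 25.0
```

>>> play_rows:
  steps:
    - [0,0,-0.08,0]
    - [0,0,-0.25,0]
    - [0,0,-0.5,0]
    - [0,0,-0.75,0]
    - [0,0,-1.0,0]

```text
time: 27.75
tcp_pos: [0.584, -0.0365, 0.1976]
tcp_rot: [[-0.0, 1.0, 0.001], [1.0, 0.0, -0.0], [-0.0, 0.001, -1.0]]
contact_force: [0.2, -0.2, -1.1]
finger_gap: 0.0381
grip_force: 25.0
```

>>> play_rows:
  steps:
    - [0.18,-0.05,-0.05,0]
    - [0.36,-0.1,-0.1,0]
    - [0.54,-0.16,-0.15,0]
    - [0.72,-0.22,-0.2,0]
    - [0.92,-0.27,-0.25,0]

```text
time: 28.25
tcp_pos: [0.5566, 0.0561, 0.2219]
tcp_rot: [[-0.0, 1.0, 0.001], [1.0, 0.0, 0.0], [0.0, 0.001, -1.0]]
contact_force: [-0.1, -0.2, -1.6]
finger_gap: 0.0381
grip_force: 25.0
```

>>> play_rows:
  steps:
    - [0.18,-0.05,-0.05,0]
    - [0.36,-0.1,-0.1,0]
    - [0.54,-0.16,-0.15,0]
    - [0.72,-0.22,-0.2,0]
    - [0.92,-0.27,-0.25,0]

```text
time: 28.75
tcp_pos: [0.5295, 0.1481, 0.2468]
tcp_rot: [[-0.0, 1.0, 0.001], [1.0, 0.0, 0.0], [0.0, 0.001, -1.0]]
contact_force: [-0.5, -0.1, -2.4]
finger_gap: 0.0379
grip_force: 25.0
```

>>> play_rows:
  steps:
    - [0.18,-0.05,-0.05,0]
    - [0.36,-0.1,-0.1,0]
    - [0.54,-0.16,-0.15,0]
    - [0.72,-0.22,-0.2,0]
    - [0.92,-0.27,-0.25,0]

```text
time: 29.25
tcp_pos: [0.5024, 0.2401, 0.2718]
tcp_rot: [[-0.0, 1.0, 0.001], [1.0, 0.0, 0.0], [0.0, 0.001, -1.0]]
contact_force: [0.6, 0.0, -1.2]
finger_gap: 0.0378
grip_force: 25.0
```

>>> play_rows:
  steps:
    - [0.18,-0.05,-0.05,0]
    - [0.36,-0.1,-0.1,0]
    - [0.54,-0.16,-0.15,0]
    - [0.72,-0.22,-0.2,0]
    - [0.92,-0.27,-0.25,0]

```text
time: 29.75
tcp_pos: [0.4753, 0.332, 0.2969]
tcp_rot: [[-0.0, 1.0, 0.001], [1.0, 0.0, 0.0], [0.0, 0.001, -1.0]]
contact_force: [0.8, -0.8, -2.2]
finger_gap: 0.0381
grip_force: 25.0
```

>>> play_rows:
  steps:
    - [0,0,0,-0.047]
    - [0,0,0,-0.094]
    - [0,0,0,-0.141]
    - [0,0,0,-0.188]
    - [0,0,0,-0.235]

```text
time: 30.25
tcp_pos: [0.4756, 0.3314, 0.2966]
tcp_rot: [[-0.678, 0.735, 0.001], [0.735, 0.678, 0.0], [-0.0, 0.001, -1.0]]
contact_force: [0.6, -0.1, -2.0]
finger_gap: 0.038
grip_force: 25.0
```

>>> play_rows:
  steps:
    - [0,0,0,-0.047]
    - [0,0,0,-0.094]
    - [0,0,0,-0.141]
    - [0,0,0,-0.188]
    - [0,0,0,-0.235]

```text
time: 30.75
tcp_pos: [0.4756, 0.3314, 0.2966]
tcp_rot: [[-0.996, 0.088, 0.001], [0.088, 0.996, 0.001], [-0.001, 0.001, -1.0]]
contact_force: [-0.0, -1.0, -0.8]
finger_gap: 0.0378
grip_force: 25.0
```

>>> play_rows:
  steps:
    - [0,0,0,-0.013]
    - [0,0,0,-0.013]
    - [0,0,0,-0.013]
    - [0,0,0,-0.013]

```text
time: 31.15
tcp_pos: [0.4758, 0.3315, 0.2957]
tcp_rot: [[-0.999, 0.054, 0.0], [0.054, 0.999, 0.0], [-0.0, 0.0, -1.0]]
contact_force: [-0.4, -0.3, -1.5]
finger_gap: 0.038
grip_force: 25.0
```

```bash
python3 look.py w5 tray
```

```text
[0.4758 0.3315 0.2957]
tray [(array([ 0.4763,  0.3304, -0.0037]), 0.86)]
```

View pics/w5.png

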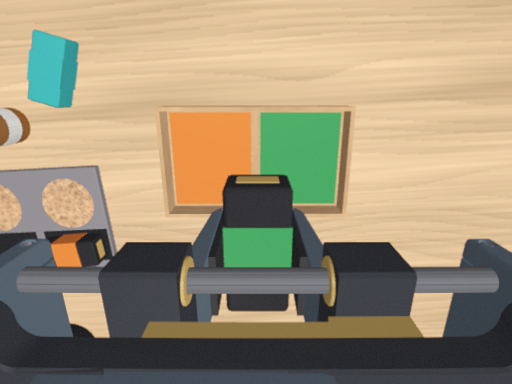

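The tray sits level with the view here: rim corners near (160,107) and (353,107), divider at (256,140). I'll fit the tray model to edges in w1 and w5 together.

```bash
cat > trayfit.py <<'E'
from fit import *
from scipy.optimize import minimize
def segs():
    o=[(-.07,-.118),(.07,-.118),(.07,.118),(-.07,.118)]; S=[]
    L=[(o[i],o[(i+1)%4]) for i in range(4)]
    for a,b in((-.113,-.0025),(.0025,.113)):
        # halves are 110.5 wide from 2.5 to 113
        q=[(-.065,a),(.065,a),(.065,b),(-.065,b)]; L+=[(q[i],q[(i+1)%4]) for i in range(4)]
    for a,b in L:
        for t in np.linspace(.04,.96,60): S.append([a[0]+(b[0]-a[0])*t,a[1]+(b[1]-a[1])*t])
    return np.array(S)
S=segs()
def grad(f):
    g=cv2.GaussianBlur(f['pixels'],(0,0),1.0).astype(np.float32)
    gx=cv2.Sobel(g,cv2.CV_32F,1,0);gy=cv2.Sobel(g,cv2.CV_32F,0,1); m=np.sqrt((gx**2+gy**2).sum(2)); return np.minimum(m,120)
def projN(f,T,P):
    F=f['pixels'].shape[0]/2/np.tan(np.radians(f['fov_y'])/2)
    p=(P-T[:3,3])@T[:3,:3]; m=p[:,:2]/p[:,2:]; m=m*(1+f['k1']*(m**2).sum(1))[:,None]; return m*F+[f['cx'],f['cy']]
def score(v,views):
    c,s=np.cos(v[2]),np.sin(v[2]); P=np.c_[S@np.array([[c,s],[-s,c]])+v[:2],np.full(len(S),.035)]; t=0
    for f,T,g,msk in views:
        uv=projN(f,T,P).astype(np.float32); val=cv2.remap(g,uv[:,0],uv[:,1],1)[:,0]; k=cv2.remap(msk,uv[:,0],uv[:,1],0)[:,0]; t+=(val*k).sum()
    return -t
def fit(views,v0=(.4733,.3294,-.053)):
    b=min((np.array([v0[0]+a,v0[1]+c,v0[2]+d]) for a in np.arange(-.008,.009,.001) for c in np.arange(-.008,.009,.001) for d in (-.02,-.01,0,.01,.02)),key=lambda v:score(v,views))
    q=minimize(lambda u:score(u*[1e-3,1e-3,1e-2],views),b/[1e-3,1e-3,1e-2],method='Nelder-Mead'); v=q.x*[1e-3,1e-3,1e-2]; return v,q.fun
def view(f,T,box,excl=()):
    m=np.zeros(f['pixels'].shape[:2],np.float32); x0,y0,x1,y1=box; m[y0:y1,x0:x1]=1
    for a,b,c,d in excl: m[b:d,a:c]=0
    return f,T,grad(f),m
E
cat > tf1.py <<'E'
from trayfit import *
f1=dict(V['w3'][1]); f1['pixels']=cv2.imread('pics/w1.png')
s1={'tcp_pos':np.array([.4754,.3295,.3528]),'tcp_rot':np.array([[-1,.0019,.0011],[.0019,1,.0003],[-.0011,.0003,-1]])}
s5,f5=pickle.load(open('w5.pkl','rb'))
ft=dict(optics.grab_frame('top')); ft['pixels']=cv2.imread('pics/top0.png')
a=view(f1,ext(f1,s1),(160,90,355,206)); b=view(f5,ext(f5,s5),(145,95,365,225),[(205,172,320,225)]); c=view(ft,ext(ft),(40,190,175,285))
w2=view(V['w2'][1],ext(V['w2'][1],V['w2'][0]),(300,60,512,200))
for nm,vs in(('w1',[a]),('w5',[b]),('w2',[w2]),('top',[c]),('w1+w5+w2',[a,b,w2])):
    v,q=fit(vs); c_,s_=np.cos(v[2]),np.sin(v[2]); print(nm,v,np.degrees(v[2]),q,'G',v[:2]+.058*np.array([-s_,c_]),'O',v[:2]-.058*np.array([-s_,c_]))
E
python3 tf1.py
```

```text
w1 [ 0.4741  0.3298 -0.0532] -3.046805105500595 -67852.9140625 G [0.4772 0.3877] O [0.4711 0.2719]
w5 [ 0.4742  0.329  -0.054 ] -3.091497134456631 -52764.0703125 G [0.4773 0.3869] O [0.4711 0.2711]
w2 [ 0.4721  0.3286 -0.0513] -2.9407836303742734 -75978.078125 G [0.4751 0.3865] O [0.4691 0.2707]
top [ 0.4755  0.3287 -0.0479] -2.744406925861101 -77490.0390625 G [0.4783 0.3867] O [0.4727 0.2708]
w1+w5+w2 [ 0.4736  0.3292 -0.0508] -2.9080549050659315 -190549.109375 G [0.4766 0.3871] O [0.4707 0.2713]
```

>>> play_rows:
  steps:
    - [0.005,0.15,0.1,0]
    - [0.01,0.3,0.25,0]
    - [0.018,0.45,0.4,0]
    - [0.018,0.557,0.55,0]
    - [0.018,0.557,0.7,0]

```text
time: 31.8
tcp_pos: [0.4768, 0.3888, 0.2238]
tcp_rot: [[-0.999, 0.052, -0.0], [0.052, 0.999, 0.0], [0.0, 0.0, -1.0]]
contact_force: [0.5, 0.1, -0.3]
finger_gap: 0.038
grip_force: 25.0
```

>>> play_rows:
  steps:
    - [0,0,0.15,0]
    - [0,0,0.35,0]
    - [0,0,0.55,0]
    - [0,0,0.75,0]
    - [0,0,0.9,0]

```text
time: 32.3
tcp_pos: [0.4766, 0.3865, 0.1334]
tcp_rot: [[-0.999, 0.054, -0.001], [0.054, 0.999, -0.001], [0.001, -0.001, -1.0]]
contact_force: [0.1, 0.5, -1.0]
finger_gap: 0.0377
grip_force: 25.0
```

>>> play_rows:
  steps:
    - [0,0,0,0]
    - [0,0,0,0]
    - [0,0,0,0]

```text
time: 32.6
tcp_pos: [0.4775, 0.3875, 0.1362]
tcp_rot: [[-0.999, 0.053, 0.001], [0.053, 0.999, 0.001], [-0.001, 0.001, -1.0]]
contact_force: [-0.2, -0.4, -1.8]
finger_gap: 0.0381
grip_force: 25.0
```

>>> play_rows:
  steps:
    - [0.004,-0.002,0.12,0]
    - [0.004,-0.002,0.24,0]
    - [0.004,-0.002,0.34,0]
    - [0.004,-0.002,0.41,0]
    - [0.004,-0.002,0.45,0]

```text
time: 33.1
tcp_pos: [0.4763, 0.3868, 0.0891]
tcp_rot: [[-0.999, 0.053, -0.001], [0.053, 0.999, -0.001], [0.001, -0.001, -1.0]]
contact_force: [0.2, -0.1, -0.9]
finger_gap: 0.0379
grip_force: 25.0
```

>>> play_rows:
  steps:
    - [0,0,0.01,0]
    - [0,0,0.015,0]
    - [0,0,0.015,0]
    - [0,0,0.015,0]

```text
time: 33.5
tcp_pos: [0.4767, 0.3872, 0.0891]
tcp_rot: [[-0.999, 0.053, 0.0], [0.053, 0.999, 0.0], [-0.0, 0.0, -1.0]]
contact_force: [-0.3, 0.6, -2.3]
finger_gap: 0.0375
grip_force: 25.0
```

>>> play_rows:
  steps:
    - [0,0,0.004,0]
    - [0,0,0.008,0]
    - [0,0,0.01,0]
    - [0,0,0.01,0]

```text
time: 33.9
tcp_pos: [0.4767, 0.3871, 0.0882]
tcp_rot: [[-0.999, 0.053, 0.0], [0.053, 0.999, 0.0], [-0.0, 0.0, -1.0]]
contact_force: [-1.9, -1.0, 6.3]
finger_gap: 0.038
grip_force: 25.0
```

>>> play_rows:
  steps:
    - [0,0,0,0]
    - [0,0,0,0]
    - [0,0,0,0]
    - [0,0,0,0]
    - [0,0,0,0]
  fingers: 0.62

```text
time: 34.4
tcp_pos: [0.4766, 0.387, 0.0877]
tcp_rot: [[-0.999, 0.053, -0.0], [0.053, 0.999, -0.0], [0.0, -0.0, -1.0]]
contact_force: [-0.1, 0.6, 0.4]
finger_gap: 0.0566
grip_force: 0.0
```

>>> play_rows:
  steps:
    - [0,0,-0.05,0]
    - [0,0,-0.2,0]
    - [0,0,-0.45,0]
    - [0,0,-0.7,0]
    - [0,0,-1.0,0]

```text
time: 34.9
tcp_pos: [0.4764, 0.3869, 0.1895]
tcp_rot: [[-0.999, 0.053, -0.0], [0.053, 0.999, -0.0], [0.0, -0.0, -1.0]]
contact_force: [0.2, -0.1, 0.5]
finger_gap: 0.0562
grip_force: 0.0
```

>>> play_rows:
  steps:
    - [0,-0.2,-0.2,0]
    - [0,-0.4,-0.4,0]
    - [0,-0.57,-0.6,0]
    - [0,-0.57,-0.8,0]
    - [0,-0.57,-1.0,0]

```text
time: 35.4
tcp_pos: [0.4735, 0.3296, 0.2899]
tcp_rot: [[-0.999, 0.054, 0.001], [0.054, 0.999, 0.001], [-0.001, 0.001, -1.0]]
contact_force: [0.7, -0.3, -0.5]
finger_gap: 0.0567
grip_force: 0.0
```

>>> play_rows:
  steps:
    - [0,0,0,0]
    - [0,0,0,0]
    - [0,0,0,0]

```text
time: 35.7
tcp_pos: [0.4732, 0.3299, 0.2872]
tcp_rot: [[-0.999, 0.053, -0.001], [0.053, 0.999, -0.0], [0.001, -0.001, -1.0]]
contact_force: [-0.5, 0.2, -0.6]
finger_gap: 0.0568
grip_force: 0.0
```

```bash
python3 look.py w6 green_pack tray
```

```text
[0.4732 0.3299 0.2872]
green_pack [(array([0.4795, 0.3901, 0.004 ]), 0.81)]
tray [(array([ 0.4759,  0.326 , -0.0024]), 0.85)]
```

View pics/w6.png

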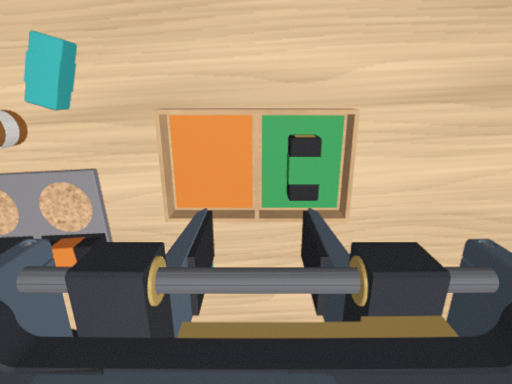

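The green pack sits at (303,168) in its half, parallel to the divider and centred. Now the orange pack.

>>> play_rows:
  steps:
    - [-0.1,-0.2,0.06,0]
    - [-0.2,-0.42,0.12,0]
    - [-0.3,-0.64,0.2,0]
    - [-0.41,-0.856,0.3,0]
  fingers: 1

```text
time: 36.25
tcp_pos: [0.5101, 0.2416, 0.2572]
tcp_rot: [[-0.999, 0.053, -0.0], [0.053, 0.999, -0.0], [0.0, -0.0, -1.0]]
contact_force: [0.9, 0.3, -0.4]
finger_gap: 0.086
grip_force: 0.0
```

>>> play_rows:
  steps:
    - [-0.1,-0.21,0.07,0]
    - [-0.2,-0.42,0.14,0]
    - [-0.3,-0.64,0.22,0]
    - [-0.41,-0.856,0.3,0]

```text
time: 36.65
tcp_pos: [0.5464, 0.1539, 0.2269]
tcp_rot: [[-0.999, 0.053, -0.001], [0.053, 0.999, -0.0], [0.001, -0.0, -1.0]]
contact_force: [-0.3, 0.5, -0.5]
finger_gap: 0.0912
grip_force: 0.0
```

>>> play_rows:
  steps:
    - [-0.1,-0.21,0.07,0]
    - [-0.2,-0.42,0.14,0]
    - [-0.3,-0.64,0.22,0]
    - [-0.41,-0.856,0.3,0]

```text
time: 37.05
tcp_pos: [0.5828, 0.0662, 0.1969]
tcp_rot: [[-0.999, 0.053, -0.001], [0.053, 0.999, -0.0], [0.001, -0.0, -1.0]]
contact_force: [0.6, -0.4, 0.2]
finger_gap: 0.0914
grip_force: 0.0
```

>>> play_rows:
  steps:
    - [0,0,0,0.047]
    - [0,0,0,0.094]
    - [0,0,0,0.141]
    - [0,0,0,0.188]
    - [0,0,0,0.235]

```text
time: 37.55
tcp_pos: [0.5825, 0.0671, 0.1971]
tcp_rot: [[-0.698, 0.716, -0.001], [0.716, 0.698, -0.0], [0.001, -0.001, -1.0]]
contact_force: [-0.3, 0.4, -0.3]
finger_gap: 0.0909
grip_force: 0.0
```

>>> play_rows:
  steps:
    - [0,0,0,0.047]
    - [0,0,0,0.094]
    - [0,0,0,0.141]
    - [0,0,0,0.188]
    - [0,0,0,0.235]

```text
time: 38.05
tcp_pos: [0.5825, 0.0672, 0.1971]
tcp_rot: [[-0.035, 0.999, -0.001], [0.999, 0.035, -0.0], [-0.0, -0.001, -1.0]]
contact_force: [-0.3, 0.1, 0.8]
finger_gap: 0.0913
grip_force: 0.0
```

>>> play_rows:
  steps:
    - [0,0,0,0.013]
    - [0,0,0,0.013]
    - [0,0,0,0.013]
    - [0,0,0,0.013]

```text
time: 38.45
tcp_pos: [0.5827, 0.0672, 0.1975]
tcp_rot: [[-0.002, 1.0, -0.0], [1.0, 0.002, -0.0], [-0.0, -0.0, -1.0]]
contact_force: [-0.4, 0.0, -0.4]
finger_gap: 0.0914
grip_force: 0.0
```

Run:
```python
from trayfit import *
s=r.sense(); print(s['tcp_pos'],s['tcp_rot'][:2,:2])
s,f=pickle.load(open('w6.pkl','rb')); T=ext(f,s)
v,q=fit([view(f,T,(145,95,365,225),[(280,128,330,205),(190,205,340,225)])]); print('tray',v,q)
g=f['pixels'].max(2); m=np.zeros(g.shape,np.uint8); m[125:208,280:330]=255
hsv=cv2.cvtColor(f['pixels'],cv2.COLOR_BGR2HSV); print(g[130:206:2,304].tolist()); print(g[143,282:328].tolist()); print(g[192,282:328].tolist())
c,s_=np.cos(v[2]),np.sin(v[2]); 
P=lambda x,y,z:np.array([v[0]+c*x-s_*y,v[1]+s_*x+c*y,z])
for x,y in((-.04,.039),(.04,.039),(.04,.077),(-.04,.077)): print(proj(f,T,P(x,y,.035)))
```

```text
[0.5827 0.0672 0.1975] [[-0.0016  1.    ]
 [ 1.      0.0016]]
tray [ 0.4744  0.3295 -0.0529] -52121.46484375
[166, 168, 138, 143, 49, 51, 51, 52, 55, 54, 51, 55, 51, 79, 167, 165, 166, 166, 166, 165, 165, 167, 166, 167, 164, 165, 167, 109, 50, 57, 51, 49, 47, 53, 51, 85, 168, 165]
[168, 167, 166, 167, 167, 151, 73, 33, 32, 42, 47, 56, 53, 53, 53, 53, 50, 52, 51, 54, 53, 54, 55, 51, 53, 54, 52, 53, 53, 52, 52, 53, 52, 51, 53, 55, 55, 53, 52, 103, 153, 166, 165, 165, 166, 166]
[165, 166, 166, 160, 126, 43, 31, 38, 47, 52, 51, 50, 51, 51, 48, 52, 51, 50, 50, 49, 49, 50, 49, 54, 51, 48, 50, 50, 53, 55, 49, 51, 52, 49, 51, 56, 120, 166, 165, 164, 164, 164, 166, 165, 163, 165]
[289.8459 136.3961]
[287.7109 200.6564]
[318.0313 200.6748]
[322.246  136.4551]
```

>>> play_rows:
  steps:
    - [0,0.008,0.2,0]
    - [0,0.008,0.45,0]
    - [0,0.008,0.7,0]
    - [0,0.008,0.85,0]
    - [0,0.008,0.95,0]

```text
time: 38.95
tcp_pos: [0.5832, 0.0671, 0.1016]
tcp_rot: [[-0.001, 1.0, -0.001], [1.0, 0.001, -0.0], [-0.0, -0.001, -1.0]]
contact_force: [0.0, -0.7, -0.3]
finger_gap: 0.0913
grip_force: 0.0
```

>>> play_rows:
  steps:
    - [0,0,0.03,0]
    - [0,0,0.07,0]
    - [0,0,0.07,0]
    - [0,0,0.07,0]

```text
time: 39.35
tcp_pos: [0.5839, 0.0672, 0.0964]
tcp_rot: [[-0.0, 1.0, 0.001], [1.0, 0.0, 0.0], [0.0, 0.001, -1.0]]
contact_force: [-0.5, 0.3, -0.8]
finger_gap: 0.0911
grip_force: 0.0
```

>>> play_rows:
  steps:
    - [0,0,0,0]
    - [0,0,0,0]
    - [0,0,0,0]
    - [0,0,0,0]
    - [0,0,0,0]
  fingers: 0.1

```text
time: 39.85
tcp_pos: [0.5836, 0.0671, 0.0958]
tcp_rot: [[-0.0, 1.0, 0.0], [1.0, 0.0, -0.0], [-0.0, 0.0, -1.0]]
contact_force: [0.8, -0.4, -0.2]
finger_gap: 0.0541
grip_force: 0.0
```

>>> play_rows:
  steps:
    - [0,0,0,0]
    - [0,0,0,0]
    - [0,0,0,0]

```text
time: 40.15
tcp_pos: [0.5835, 0.0671, 0.0957]
tcp_rot: [[-0.0, 1.0, -0.0], [1.0, 0.0, -0.0], [-0.0, -0.0, -1.0]]
contact_force: [-0.7, -0.7, -0.4]
finger_gap: 0.0377
grip_force: 24.8
```

>>> play_rows:
  steps:
    - [0,0,-0.08,0]
    - [0,0,-0.25,0]
    - [0,0,-0.5,0]
    - [0,0,-0.75,0]
    - [0,0,-1.0,0]

```text
time: 40.65
tcp_pos: [0.5836, 0.0672, 0.1981]
tcp_rot: [[-0.0, 1.0, 0.001], [1.0, 0.0, 0.0], [0.0, 0.001, -1.0]]
contact_force: [-0.1, 0.2, -2.6]
finger_gap: 0.0382
grip_force: 24.8
```

>>> play_rows:
  steps:
    - [0.15,-0.08,0,0]
    - [0.32,-0.18,0,0]
    - [0.5,-0.28,0,0]
    - [0.68,-0.375,0,0]

```text
time: 41.05
tcp_pos: [0.5448, 0.1362, 0.1957]
tcp_rot: [[-0.0, 1.0, -0.0], [1.0, 0.0, -0.0], [-0.0, -0.0, -1.0]]
contact_force: [0.1, 0.5, -2.0]
finger_gap: 0.0381
grip_force: 24.8
```

>>> play_rows:
  steps:
    - [0.17,-0.09,0,0]
    - [0.34,-0.18,0,0]
    - [0.51,-0.28,0,0]
    - [0.68,-0.375,0,0]

```text
time: 41.45
tcp_pos: [0.5072, 0.2042, 0.1957]
tcp_rot: [[-0.0, 1.0, -0.0], [1.0, 0.0, -0.0], [-0.0, -0.0, -1.0]]
contact_force: [0.1, 0.5, -0.6]
finger_gap: 0.0383
grip_force: 24.8
```

>>> play_rows:
  steps:
    - [0.17,-0.09,0,0]
    - [0.34,-0.18,0,0]
    - [0.51,-0.28,0,0]
    - [0.68,-0.375,0,0]

```text
time: 41.85
tcp_pos: [0.4696, 0.2721, 0.1956]
tcp_rot: [[-0.0, 1.0, -0.0], [1.0, 0.0, -0.0], [-0.0, -0.0, -1.0]]
contact_force: [0.5, -0.3, -1.0]
finger_gap: 0.0381
grip_force: 24.8
```

>>> play_rows:
  steps:
    - [0,0,0,-0.047]
    - [0,0,0,-0.094]
    - [0,0,0,-0.141]
    - [0,0,0,-0.188]
    - [0,0,0,-0.235]

```text
time: 42.35
tcp_pos: [0.4701, 0.2714, 0.1956]
tcp_rot: [[-0.678, 0.735, -0.001], [0.735, 0.678, -0.0], [0.0, -0.001, -1.0]]
contact_force: [-0.0, 0.1, -1.9]
finger_gap: 0.0381
grip_force: 24.8
```

>>> play_rows:
  steps:
    - [0,0,0,-0.047]
    - [0,0,0,-0.094]
    - [0,0,0,-0.141]
    - [0,0,0,-0.188]
    - [0,0,0,-0.235]

```text
time: 42.85
tcp_pos: [0.4701, 0.2714, 0.1957]
tcp_rot: [[-0.996, 0.088, -0.0], [0.088, 0.996, -0.0], [0.0, -0.0, -1.0]]
contact_force: [-0.2, -0.7, -1.4]
finger_gap: 0.0377
grip_force: 24.8
```

>>> play_rows:
  steps:
    - [0,0,0,-0.013]
    - [0,0,0,-0.013]
    - [0,0,0,-0.013]
    - [0,0,0,-0.013]

```text
time: 43.25
tcp_pos: [0.4707, 0.2712, 0.1957]
tcp_rot: [[-0.999, 0.054, -0.0], [0.054, 0.999, -0.0], [0.0, -0.0, -1.0]]
contact_force: [0.4, -0.4, -2.0]
finger_gap: 0.0379
grip_force: 24.8
```

>>> play_rows:
  steps:
    - [0,0,0.15,0]
    - [0,0,0.4,0]
    - [0,0,0.6,0]
    - [0,0,0.8,0]
    - [0,0,0.95,0]

```text
time: 43.75
tcp_pos: [0.4703, 0.2708, 0.0986]
tcp_rot: [[-0.999, 0.054, -0.001], [0.054, 0.999, -0.001], [0.001, -0.001, -1.0]]
contact_force: [0.5, -0.2, -1.6]
finger_gap: 0.0381
grip_force: 24.8
```

>>> play_rows:
  steps:
    - [0,0,0.05,0]
    - [0,0,0.1,0]
    - [0,0,0.1,0]
    - [0,0,0.1,0]

```text
time: 44.15
tcp_pos: [0.4713, 0.2713, 0.0913]
tcp_rot: [[-0.999, 0.053, 0.001], [0.053, 0.999, 0.0], [-0.001, 0.0, -1.0]]
contact_force: [-0.1, -0.0, -1.0]
finger_gap: 0.0381
grip_force: 24.8
```

>>> play_rows:
  steps:
    - [0,0,0.008,0]
    - [0,0,0.014,0]
    - [0,0,0.018,0]
    - [0,0,0.022,0]
    - [0,0,0.022,0]

```text
time: 44.65
tcp_pos: [0.4711, 0.2712, 0.0887]
tcp_rot: [[-0.999, 0.053, 0.0], [0.053, 0.999, 0.0], [-0.0, 0.0, -1.0]]
contact_force: [-0.8, 1.1, 2.0]
finger_gap: 0.0378
grip_force: 24.8
```

>>> play_rows:
  steps:
    - [0,0,0,0]
    - [0,0,0,0]
    - [0,0,0,0]
    - [0,0,0,0]
    - [0,0,0,0]
  fingers: 0.62

```text
time: 45.15
tcp_pos: [0.471, 0.2711, 0.0885]
tcp_rot: [[-0.999, 0.053, 0.0], [0.053, 0.999, 0.0], [-0.0, 0.0, -1.0]]
contact_force: [-0.3, 0.1, -0.9]
finger_gap: 0.0567
grip_force: 0.0
```

>>> play_rows:
  steps:
    - [0,0,-0.05,0]
    - [0,0,-0.2,0]
    - [0,0,-0.45,0]
    - [0,0,-0.7,0]
    - [0,0,-1.0,0]

```text
time: 45.65
tcp_pos: [0.4707, 0.271, 0.1902]
tcp_rot: [[-0.999, 0.053, -0.0], [0.053, 0.999, -0.0], [0.0, -0.0, -1.0]]
contact_force: [-0.5, 0.0, 1.0]
finger_gap: 0.0566
grip_force: 0.0
```

>>> play_rows:
  steps:
    - [0,0.2,-0.2,0]
    - [0,0.4,-0.4,0]
    - [0,0.57,-0.6,0]
    - [0,0.57,-0.8,0]
    - [0,0.57,-1.0,0]

```text
time: 46.15
tcp_pos: [0.4738, 0.3284, 0.2907]
tcp_rot: [[-0.999, 0.052, 0.001], [0.052, 0.999, 0.0], [-0.001, 0.001, -1.0]]
contact_force: [-0.1, 0.1, -1.2]
finger_gap: 0.0569
grip_force: 0.0
```

>>> play_rows:
  steps:
    - [0,0,0,0]
    - [0,0,0,0]
    - [0,0,0,0]

```text
time: 46.45
tcp_pos: [0.4736, 0.3277, 0.2879]
tcp_rot: [[-0.999, 0.053, -0.001], [0.053, 0.999, -0.001], [0.001, -0.001, -1.0]]
contact_force: [-0.1, -0.5, -0.4]
finger_gap: 0.0568
grip_force: 0.0
```

```bash
python3 look.py w7 green_pack orange_pack
cat > chk.py <<'E'
from trayfit import *
import sys
s,f=pickle.load(open(sys.argv[1]+'.pkl','rb')); T=ext(f,s)
v,q=fit([view(f,T,(145,95,365,225),[(280,128,330,205),(195,128,245,205),(190,205,340,225)])]); print('tray',v,q)
c,s_=np.cos(v[2]),np.sin(v[2]); im=cv2.resize(f['pixels'][90:230,140:370],None,fx=3.4,fy=3.4,interpolation=cv2.INTER_CUBIC)
for y0 in(-.058,.058):
    P=[proj(f,T,np.array([v[0]+c*x-s_*y,v[1]+s_*x+c*y,.035])) for x,y in((-.04,y0-.019),(.04,y0-.019),(.04,y0+.019),(-.04,y0+.019))]
    cv2.polylines(im,[((np.array(P)+.5-[140,90])*3.4).astype(int)],True,(0,0,255),1)
cv2.imwrite('pics/chk_'+sys.argv[1]+'.png',im)
E
python3 chk.py w7
```

```text
[0.4736 0.3277 0.2879]
green_pack [(array([0.482 , 0.3887, 0.0072]), 0.64)]
orange_pack [(array([0.4683, 0.2676, 0.0047]), 0.87), (array([0.3509, 0.0934, 0.0005]), 0.83)]
tray [ 0.4741  0.33   -0.0553] -53045.75390625
```

View pics/chk_w7.png

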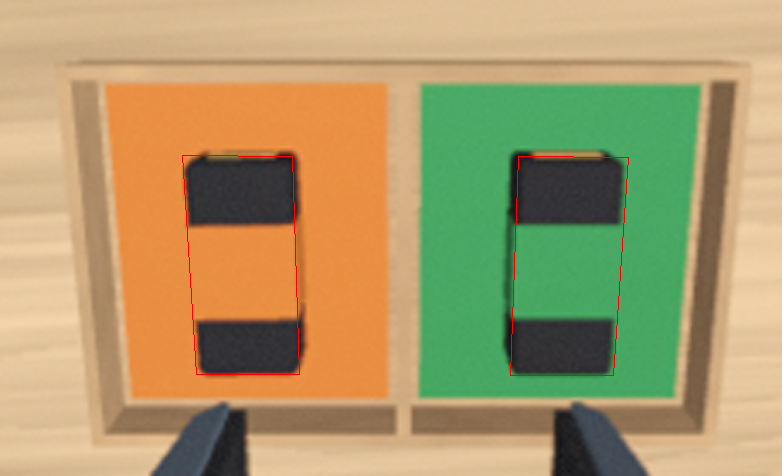

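Overlaying the ideal footprints (red) shows both packs within about 1 mm of the middle of their halves. Now I fetch the jar back.

>>> play_rows:
  steps:
    - [0,0,0,-0.017]
    - [0,0,0,-0.017]
    - [0,0,0,-0.017]
  fingers: 1

```text
time: 46.9
tcp_pos: [0.4739, 0.328, 0.2882]
tcp_rot: [[-1.0, 0.001, -0.001], [0.001, 1.0, -0.0], [0.001, -0.0, -1.0]]
contact_force: [-0.0, 1.1, -0.5]
finger_gap: 0.0777
grip_force: 0.0
```

>>> play_rows:
  steps:
    - [-0.006,-0.24,0.025,0]
    - [-0.012,-0.48,0.05,0]
    - [-0.02,-0.72,0.075,0]
    - [-0.026,-0.97,0.1,0]

```text
time: 47.3
tcp_pos: [0.4766, 0.2302, 0.2783]
tcp_rot: [[-1.0, 0.001, -0.0], [0.001, 1.0, -0.0], [0.0, -0.0, -1.0]]
contact_force: [0.7, -0.3, -0.1]
finger_gap: 0.0909
grip_force: 0.0
```

>>> play_rows:
  steps:
    - [-0.006,-0.24,0.025,0]
    - [-0.012,-0.48,0.05,0]
    - [-0.02,-0.72,0.075,0]
    - [-0.026,-0.97,0.1,0]

```text
time: 47.7
tcp_pos: [0.4792, 0.1331, 0.2684]
tcp_rot: [[-1.0, 0.001, -0.0], [0.001, 1.0, -0.0], [0.0, -0.0, -1.0]]
contact_force: [0.7, 0.5, 0.3]
finger_gap: 0.091
grip_force: 0.0
```

>>> play_rows:
  steps:
    - [-0.006,-0.24,0.025,0]
    - [-0.012,-0.48,0.05,0]
    - [-0.02,-0.72,0.075,0]
    - [-0.026,-0.97,0.1,0]

```text
time: 48.1
tcp_pos: [0.4819, 0.0361, 0.2584]
tcp_rot: [[-1.0, 0.001, 0.0], [0.001, 1.0, 0.0], [-0.0, 0.0, -1.0]]
contact_force: [0.9, -0.2, 0.3]
finger_gap: 0.091
grip_force: 0.0
```

>>> play_rows:
  steps:
    - [-0.006,-0.24,0.025,0]
    - [-0.012,-0.48,0.05,0]
    - [-0.02,-0.72,0.075,0]
    - [-0.026,-0.97,0.1,0]

```text
time: 48.5
tcp_pos: [0.4844, -0.061, 0.2484]
tcp_rot: [[-1.0, 0.001, 0.0], [0.001, 1.0, -0.0], [-0.0, -0.0, -1.0]]
contact_force: [0.5, 1.1, -0.2]
finger_gap: 0.0911
grip_force: 0.0
```

>>> play_rows:
  steps:
    - [-0.006,-0.24,0.025,0]
    - [-0.012,-0.48,0.05,0]
    - [-0.02,-0.72,0.075,0]
    - [-0.026,-0.97,0.1,0]

```text
time: 48.9
tcp_pos: [0.487, -0.1579, 0.2384]
tcp_rot: [[-1.0, 0.001, -0.0], [0.001, 1.0, 0.0], [0.0, 0.0, -1.0]]
contact_force: [-0.2, -0.5, 0.9]
finger_gap: 0.0914
grip_force: 0.0
```

>>> play_rows:
  steps:
    - [-0.006,-0.24,0.025,0]
    - [-0.012,-0.48,0.05,0]
    - [-0.02,-0.72,0.075,0]
    - [-0.026,-0.97,0.1,0]
    - [-0.026,-0.97,0.1,0]

```text
time: 49.4
tcp_pos: [0.4898, -0.256, 0.2283]
tcp_rot: [[-1.0, 0.003, 0.0], [0.003, 1.0, -0.0], [-0.0, -0.0, -1.0]]
contact_force: [0.5, 0.4, 0.3]
finger_gap: 0.0908
grip_force: 0.0
```

>>> play_rows:
  steps:
    - [0,0,0,0]
    - [0,0,0,0]
    - [0,0,0,0]

```text
time: 49.7
tcp_pos: [0.4898, -0.2532, 0.2286]
tcp_rot: [[-1.0, -0.001, -0.0], [-0.001, 1.0, 0.0], [0.0, 0.0, -1.0]]
contact_force: [0.7, 0.2, -0.2]
finger_gap: 0.0911
grip_force: 0.0
```

>>> play_rows:
  steps:
    - [0.008,-0.046,0.15,0]
    - [0.008,-0.046,0.35,0]
    - [0.008,-0.046,0.6,0]
    - [0.008,-0.046,0.8,0]
    - [0.008,-0.046,1.0,0]

```text
time: 50.2
tcp_pos: [0.4886, -0.2582, 0.1267]
tcp_rot: [[-1.0, -0.001, -0.001], [-0.001, 1.0, 0.0], [0.001, 0.0, -1.0]]
contact_force: [0.7, -0.5, -0.2]
finger_gap: 0.0915
grip_force: 0.0
```

>>> play_rows:
  steps:
    - [0,0,0.03,0]
    - [0,0,0.03,0]
    - [0,0,0.03,0]
    - [0,0,0.03,0]

```text
time: 50.6
tcp_pos: [0.4894, -0.2588, 0.1264]
tcp_rot: [[-1.0, -0.0, 0.001], [-0.0, 1.0, -0.001], [-0.001, -0.001, -1.0]]
contact_force: [-0.3, 0.6, -0.4]
finger_gap: 0.0914
grip_force: 0.0
```

>>> play_rows:
  steps:
    - [0.004,0.009,0.008,0]
    - [0.004,0.009,0.008,0]
    - [0.004,0.009,0.008,0]

```text
time: 50.9
tcp_pos: [0.4886, -0.2577, 0.125]
tcp_rot: [[-1.0, -0.0, 0.0], [-0.0, 1.0, -0.0], [-0.0, -0.0, -1.0]]
contact_force: [-0.7, 0.5, -0.9]
finger_gap: 0.0914
grip_force: 0.0
```

>>> play_rows:
  steps:
    - [0,0,0,0]
    - [0,0,0,0]
    - [0,0,0,0]
    - [0,0,0,0]
    - [0,0,0,0]
  fingers: 0.1
  grip_force: 30

```text
time: 51.4
tcp_pos: [0.4886, -0.2577, 0.1247]
tcp_rot: [[-1.0, -0.0, 0.0], [-0.0, 1.0, -0.0], [-0.0, -0.0, -1.0]]
contact_force: [0.0, 0.2, -0.3]
finger_gap: 0.0589
grip_force: 30.0
```

>>> play_rows:
  steps:
    - [0,0,0,0]
    - [0,0,0,0]

```text
time: 51.6
tcp_pos: [0.4886, -0.2577, 0.1247]
tcp_rot: [[-1.0, -0.0, -0.0], [-0.0, 1.0, -0.0], [0.0, -0.0, -1.0]]
contact_force: [0.4, -0.3, 0.1]
finger_gap: 0.0589
grip_force: 30.0
```

>>> play_rows:
  steps:
    - [0,0,-0.05,0]
    - [0,0,-0.15,0]
    - [0,0,-0.28,0]
    - [0,0,-0.4,0]
    - [0,0,-0.5,0]

```text
time: 52.1
tcp_pos: [0.4888, -0.2578, 0.1764]
tcp_rot: [[-1.0, -0.0, 0.001], [-0.0, 1.0, -0.001], [-0.001, -0.001, -1.0]]
contact_force: [0.3, -0.4, -3.1]
finger_gap: 0.0592
grip_force: 30.0
```

>>> play_rows:
  steps:
    - [-0.01,0.1,0,0]
    - [-0.02,0.28,0,0]
    - [-0.04,0.46,0,0]
    - [-0.06,0.64,0,0]
    - [-0.072,0.81,0,0]

```text
time: 52.6
tcp_pos: [0.4952, -0.1744, 0.1741]
tcp_rot: [[-1.0, -0.001, -0.001], [-0.001, 1.0, 0.001], [0.001, 0.001, -1.0]]
contact_force: [0.4, 0.7, -2.9]
finger_gap: 0.0593
grip_force: 30.0
```

>>> play_rows:
  steps:
    - [-0.02,0.2,0,0]
    - [-0.04,0.4,0,0]
    - [-0.06,0.6,0,0]
    - [-0.072,0.81,0,0]

```text
time: 53.0
tcp_pos: [0.5023, -0.0935, 0.1741]
tcp_rot: [[-1.0, -0.001, -0.001], [-0.001, 1.0, 0.0], [0.001, 0.0, -1.0]]
contact_force: [0.6, 0.4, -3.0]
finger_gap: 0.0592
grip_force: 30.0
```

>>> play_rows:
  steps:
    - [-0.02,0.2,0,0]
    - [-0.04,0.4,0,0]
    - [-0.06,0.6,0,0]
    - [-0.072,0.81,0,0]

```text
time: 53.4
tcp_pos: [0.5092, -0.0126, 0.1741]
tcp_rot: [[-1.0, -0.001, -0.001], [-0.001, 1.0, 0.0], [0.001, 0.0, -1.0]]
contact_force: [0.6, -0.7, -3.7]
finger_gap: 0.0591
grip_force: 30.0
```

>>> play_rows:
  steps:
    - [-0.02,0.2,0,0]
    - [-0.04,0.4,0,0]
    - [-0.06,0.6,0,0]
    - [-0.072,0.74,0,0]
    - [-0.072,0.81,0,0]

```text
time: 53.9
tcp_pos: [0.5167, 0.0679, 0.1743]
tcp_rot: [[-1.0, -0.002, -0.001], [-0.002, 1.0, 0.0], [0.001, 0.0, -1.0]]
contact_force: [0.6, 0.4, -3.4]
finger_gap: 0.0593
grip_force: 30.0
```

>>> play_rows:
  steps:
    - [0,0,0,0]
    - [0,0,0,0]
    - [0,0,0,0]

```text
time: 54.2
tcp_pos: [0.5172, 0.0658, 0.1747]
tcp_rot: [[-1.0, 0.0, -0.0], [0.0, 1.0, -0.0], [0.0, -0.0, -1.0]]
contact_force: [-0.8, 0.0, -3.5]
finger_gap: 0.0594
grip_force: 30.0
```

Down to about 1.5 mm above contact (contact is near z 0.1337).

>>> play_rows:
  steps:
    - [0,0.014,0.1,0]
    - [0,0.014,0.22,0]
    - [0,0.014,0.32,0]
    - [0,0.014,0.37,0]
    - [0,0.014,0.38,0]

```text
time: 54.7
tcp_pos: [0.5168, 0.0676, 0.1356]
tcp_rot: [[-1.0, -0.0, -0.002], [-0.0, 1.0, -0.0], [0.002, -0.0, -1.0]]
contact_force: [0.5, 0.1, -2.0]
finger_gap: 0.0594
grip_force: 30.0
```

>>> play_rows:
  steps:
    - [0,0,0,0]
    - [0,0,0,0]
    - [0,0,0,0]

```text
time: 55.0
tcp_pos: [0.5175, 0.0678, 0.1371]
tcp_rot: [[-1.0, -0.0, 0.001], [-0.0, 1.0, 0.0], [-0.001, 0.0, -1.0]]
contact_force: [0.4, -0.0, -3.7]
finger_gap: 0.0593
grip_force: 30.0
```

>>> play_rows:
  steps:
    - [0.002,-0.006,0.01,0]
    - [0.002,-0.006,0.02,0]
    - [0.002,-0.006,0.025,0]
    - [0.002,-0.006,0.025,0]
    - [0.002,-0.006,0.025,0]

```text
time: 55.5
tcp_pos: [0.5171, 0.0671, 0.1342]
tcp_rot: [[-1.0, -0.0, -0.0], [-0.0, 1.0, 0.0], [0.0, 0.0, -1.0]]
contact_force: [0.1, -0.7, -2.5]
finger_gap: 0.059
grip_force: 30.0
```

>>> play_rows:
  steps:
    - [0,0,0.004,0]
    - [0,0,0.008,0]
    - [0,0,0.009,0]
    - [0,0,0.009,0]

```text
time: 55.9
tcp_pos: [0.5172, 0.0671, 0.1337]
tcp_rot: [[-1.0, -0.0, 0.0], [-0.0, 1.0, -0.0], [-0.0, -0.0, -1.0]]
contact_force: [-3.1, -0.3, 6.0]
finger_gap: 0.059
grip_force: 30.0
```

>>> play_rows:
  steps:
    - [0,0,0,0]
    - [0,0,0,0]
    - [0,0,0,0]
    - [0,0,0,0]
    - [0,0,0,0]
  fingers: 1

```text
time: 56.4
tcp_pos: [0.5171, 0.0671, 0.1333]
tcp_rot: [[-1.0, -0.0, 0.0], [-0.0, 1.0, -0.0], [-0.0, -0.0, -1.0]]
contact_force: [0.0, 0.4, -0.2]
finger_gap: 0.0908
grip_force: 0.0
```

>>> play_rows:
  steps:
    - [0,0,-0.15,0]
    - [0,0,-0.4,0]
    - [0,0,-0.65,0]
    - [0,0,-0.9,0]
    - [0,0,-1.0,0]

```text
time: 56.9
tcp_pos: [0.518, 0.0672, 0.2364]
tcp_rot: [[-1.0, -0.0, 0.004], [-0.0, 1.0, 0.0], [-0.004, 0.0, -1.0]]
contact_force: [-0.7, -0.3, 0.0]
finger_gap: 0.0909
grip_force: 0.0
```

>>> play_rows:
  steps:
    - [0.007,-0.2,0,0]
    - [0.014,-0.42,0,0]
    - [0.02,-0.65,0,0]
    - [0.025,-0.88,0,0]

```text
time: 57.3
tcp_pos: [0.5143, -0.0216, 0.2334]
tcp_rot: [[-1.0, -0.001, -0.0], [-0.001, 1.0, 0.0], [0.0, 0.0, -1.0]]
contact_force: [0.3, 0.2, 0.0]
finger_gap: 0.091
grip_force: 0.0
```

>>> play_rows:
  steps:
    - [0.007,-0.22,0,0]
    - [0.014,-0.44,0,0]
    - [0.02,-0.66,0,0]
    - [0.025,-0.88,0,0]

```text
time: 57.7
tcp_pos: [0.5118, -0.1097, 0.2333]
tcp_rot: [[-1.0, -0.0, -0.0], [-0.0, 1.0, 0.0], [0.0, 0.0, -1.0]]
contact_force: [1.0, 0.3, 0.1]
finger_gap: 0.0914
grip_force: 0.0
```

>>> play_rows:
  steps:
    - [0.007,-0.22,0,0]
    - [0.014,-0.44,0,0]
    - [0.02,-0.66,0,0]
    - [0.025,-0.88,0,0]

```text
time: 58.1
tcp_pos: [0.5093, -0.1977, 0.2333]
tcp_rot: [[-1.0, -0.0, -0.0], [-0.0, 1.0, 0.0], [0.0, 0.0, -1.0]]
contact_force: [-0.1, 0.7, 0.2]
finger_gap: 0.0912
grip_force: 0.0
```

>>> play_rows:
  steps:
    - [0.007,-0.22,0,0]
    - [0.014,-0.44,0,0]
    - [0.02,-0.66,0,0]
    - [0.025,-0.88,0,0]

```text
time: 58.5
tcp_pos: [0.5069, -0.2857, 0.2333]
tcp_rot: [[-1.0, -0.0, -0.0], [-0.0, 1.0, 0.0], [0.0, 0.0, -1.0]]
contact_force: [0.5, -0.2, -0.3]
finger_gap: 0.0913
grip_force: 0.0
```

>>> play_rows:
  steps:
    - [0.007,-0.22,0,0]
    - [0.014,-0.44,0,0]
    - [0.02,-0.66,0,0]
    - [0.025,-0.88,0,0]
    - [0.025,-0.88,0,0]

```text
time: 59.0
tcp_pos: [0.5047, -0.3754, 0.2335]
tcp_rot: [[-1.0, 0.001, 0.001], [0.001, 1.0, -0.001], [-0.001, -0.001, -1.0]]
contact_force: [-0.1, 0.6, 0.5]
finger_gap: 0.0912
grip_force: 0.0
```

>>> play_rows:
  steps:
    - [0,0,0,0]
    - [0,0,0,0]
    - [0,0,0,0]

```text
time: 59.3
tcp_pos: [0.5047, -0.3723, 0.2333]
tcp_rot: [[-1.0, -0.001, -0.0], [-0.001, 1.0, 0.0], [0.0, 0.0, -1.0]]
contact_force: [0.2, 0.5, -0.5]
finger_gap: 0.0911
grip_force: 0.0
```

>>> play_rows:
  steps:
    - [0,0,0.15,0]
    - [0,0,0.35,0]
    - [0,0,0.6,0]
    - [0,0,0.8,0]
    - [0,0,1.0,0]

```text
time: 59.8
tcp_pos: [0.5043, -0.3722, 0.1314]
tcp_rot: [[-1.0, -0.001, -0.001], [-0.001, 1.0, 0.001], [0.001, 0.001, -1.0]]
contact_force: [0.2, -0.1, -0.3]
finger_gap: 0.091
grip_force: 0.0
```

>>> play_rows:
  steps:
    - [0,0,0.04,0]
    - [0,0,0.06,0]
    - [0,0,0.06,0]
    - [0,0,0.06,0]
    - [0,0,0.06,0]

```text
time: 60.3
tcp_pos: [0.505, -0.3731, 0.1282]
tcp_rot: [[-1.0, -0.0, 0.001], [-0.0, 1.0, -0.001], [-0.001, -0.001, -1.0]]
contact_force: [0.5, 0.3, 0.1]
finger_gap: 0.0914
grip_force: 0.0
```

>>> play_rows:
  steps:
    - [0,0,0,0]
    - [0,0,0,0]
    - [0,0,0,0]

```text
time: 60.6
tcp_pos: [0.5047, -0.3729, 0.1275]
tcp_rot: [[-1.0, -0.0, 0.0], [-0.0, 1.0, -0.0], [-0.0, -0.0, -1.0]]
contact_force: [-0.4, -1.2, -0.3]
finger_gap: 0.0914
grip_force: 0.0
```

>>> play_rows:
  steps:
    - [0,0.008,0.012,0]
    - [0,0.008,0.012,0]
    - [0,0.008,0.012,0]
    - [0,0.008,0.012,0]

```text
time: 61.0
tcp_pos: [0.5047, -0.372, 0.1261]
tcp_rot: [[-1.0, -0.0, -0.0], [-0.0, 1.0, 0.0], [0.0, 0.0, -1.0]]
contact_force: [0.8, -0.1, -0.3]
finger_gap: 0.0913
grip_force: 0.0
```

>>> play_rows:
  steps:
    - [0,0,0,0]
    - [0,0,0,0]
    - [0,0,0,0]
    - [0,0,0,0]
    - [0,0,0,0]
  fingers: 0.1

```text
time: 61.5
tcp_pos: [0.5047, -0.3721, 0.1261]
tcp_rot: [[-1.0, -0.0, -0.0], [-0.0, 1.0, 0.0], [0.0, 0.0, -1.0]]
contact_force: [0.6, -0.0, 0.1]
finger_gap: 0.0537
grip_force: 0.0
```

>>> play_rows:
  steps:
    - [0,0,0,0]
    - [0,0,0,0]
    - [0,0,0,0]

```text
time: 61.8
tcp_pos: [0.5047, -0.3721, 0.1261]
tcp_rot: [[-1.0, -0.0, 0.0], [-0.0, 1.0, -0.0], [-0.0, -0.0, -1.0]]
contact_force: [0.5, 0.2, -0.1]
finger_gap: 0.0496
grip_force: 30.0
```

>>> play_rows:
  steps:
    - [0,0,-0.05,0]
    - [0,0,-0.15,0]
    - [0,0,-0.28,0]
    - [0,0,-0.4,0]
    - [0,0,-0.5,0]

```text
time: 62.3
tcp_pos: [0.505, -0.3722, 0.1779]
tcp_rot: [[-1.0, -0.0, 0.001], [-0.0, 1.0, -0.001], [-0.001, -0.001, -1.0]]
contact_force: [1.0, 0.1, -2.3]
finger_gap: 0.0492
grip_force: 30.0
```

>>> play_rows:
  steps:
    - [-0.005,0.1,0,0]
    - [-0.01,0.28,0,0]
    - [-0.02,0.46,0,0]
    - [-0.03,0.65,0,0]
    - [-0.034,0.84,0,0]

```text
time: 62.8
tcp_pos: [0.5079, -0.2859, 0.1757]
tcp_rot: [[-1.0, -0.001, -0.001], [-0.001, 1.0, 0.0], [0.001, 0.0, -1.0]]
contact_force: [0.4, -0.0, -2.3]
finger_gap: 0.0497
grip_force: 30.0
```

>>> play_rows:
  steps:
    - [-0.01,0.21,0,0]
    - [-0.02,0.42,0,0]
    - [-0.03,0.63,0,0]
    - [-0.034,0.84,0,0]

```text
time: 63.2
tcp_pos: [0.5113, -0.202, 0.176]
tcp_rot: [[-1.0, -0.001, -0.0], [-0.001, 1.0, 0.0], [0.0, 0.0, -1.0]]
contact_force: [-0.6, -0.5, -3.1]
finger_gap: 0.0497
grip_force: 30.0
```

>>> play_rows:
  steps:
    - [-0.01,0.21,0,0]
    - [-0.02,0.42,0,0]
    - [-0.03,0.63,0,0]
    - [-0.034,0.84,0,0]

```text
time: 63.6
tcp_pos: [0.5145, -0.118, 0.176]
tcp_rot: [[-1.0, -0.001, -0.0], [-0.001, 1.0, 0.0], [0.0, 0.0, -1.0]]
contact_force: [0.0, -0.1, -1.6]
finger_gap: 0.0496
grip_force: 30.0
```

>>> play_rows:
  steps:
    - [-0.01,0.21,0,0]
    - [-0.02,0.42,0,0]
    - [-0.03,0.62,0,0]
    - [-0.034,0.76,0,0]
    - [-0.034,0.83,0,0]

```text
time: 64.1
tcp_pos: [0.5179, -0.0355, 0.1761]
tcp_rot: [[-1.0, -0.002, -0.0], [-0.002, 1.0, 0.0], [0.0, 0.0, -1.0]]
contact_force: [-0.4, 0.6, -0.8]
finger_gap: 0.0498
grip_force: 30.0
```

>>> play_rows:
  steps:
    - [0,0,0,0]
    - [0,0,0,0]
    - [0,0,0,0]

```text
time: 64.4
tcp_pos: [0.5182, -0.0376, 0.1761]
tcp_rot: [[-1.0, 0.0, 0.0], [0.0, 1.0, -0.0], [-0.0, -0.0, -1.0]]
contact_force: [0.5, 0.2, -2.3]
finger_gap: 0.0492
grip_force: 30.0
```

>>> play_rows:
  steps:
    - [0,0.007,0.1,0]
    - [0,0.007,0.22,0]
    - [0,0.007,0.32,0]
    - [0,0.007,0.37,0]
    - [0,0.007,0.385,0]

```text
time: 64.9
tcp_pos: [0.5178, -0.0364, 0.1366]
tcp_rot: [[-1.0, -0.0, -0.002], [-0.0, 1.0, 0.0], [0.002, 0.0, -1.0]]
contact_force: [-1.2, 0.4, -2.4]
finger_gap: 0.0496
grip_force: 30.0
```

>>> play_rows:
  steps:
    - [0,0,0,0]
    - [0,0,0,0]
    - [0,0,0,0]
    - [0,0,0,0]

```text
time: 65.3
tcp_pos: [0.5184, -0.0364, 0.138]
tcp_rot: [[-1.0, -0.0, 0.001], [-0.0, 1.0, -0.0], [-0.001, -0.0, -1.0]]
contact_force: [0.1, 0.0, -1.3]
finger_gap: 0.0497
grip_force: 30.0
```

>>> play_rows:
  steps:
    - [0,-0.005,0.01,0]
    - [0,-0.005,0.018,0]
    - [0,-0.005,0.022,0]
    - [0,-0.005,0.022,0]
    - [0,-0.005,0.022,0]

```text
time: 65.8
tcp_pos: [0.5182, -0.0368, 0.1354]
tcp_rot: [[-1.0, -0.0, -0.0], [-0.0, 1.0, 0.0], [0.0, 0.0, -1.0]]
contact_force: [0.1, -1.0, -1.9]
finger_gap: 0.0495
grip_force: 30.0
```

>>> play_rows:
  steps:
    - [0,0,0.004,0]
    - [0,0,0.006,0]
    - [0,0,0.006,0]
    - [0,0,0.006,0]

```text
time: 66.2
tcp_pos: [0.5183, -0.0369, 0.1351]
tcp_rot: [[-1.0, -0.0, 0.0], [-0.0, 1.0, -0.0], [-0.0, -0.0, -1.0]]
contact_force: [-2.2, 0.5, 5.4]
finger_gap: 0.0494
grip_force: 30.0
```

Touching. Next I release, rise, back off to (0.51, 0.02, 0.35) and check with the camera.

>>> play_rows:
  steps:
    - [0,0,0,0]
    - [0,0,0,0]
    - [0,0,0,0]
    - [0,0,0,0]
    - [0,0,0,0]
  fingers: 1

```text
time: 66.7
tcp_pos: [0.5182, -0.0369, 0.1348]
tcp_rot: [[-1.0, -0.0, -0.0], [-0.0, 1.0, -0.0], [0.0, -0.0, -1.0]]
contact_force: [0.1, -0.5, -0.0]
finger_gap: 0.0864
grip_force: 0.0
```

>>> play_rows:
  steps:
    - [0,0,-0.15,0]
    - [0,0,-0.4,0]
    - [0,0,-0.65,0]
    - [0,0,-0.9,0]
    - [0,0,-1.0,0]

```text
time: 67.2
tcp_pos: [0.5191, -0.0369, 0.2379]
tcp_rot: [[-1.0, -0.0, 0.003], [-0.0, 1.0, -0.0], [-0.003, -0.0, -1.0]]
contact_force: [0.3, 0.5, -0.3]
finger_gap: 0.0914
grip_force: 0.0
```

>>> play_rows:
  steps:
    - [0.02,0.14,-0.25,0]
    - [0.04,0.28,-0.5,0]
    - [0.06,0.42,-0.75,0]
    - [0.085,0.56,-1.0,0]

```text
time: 67.6
tcp_pos: [0.5093, 0.0197, 0.3358]
tcp_rot: [[-1.0, -0.0, -0.0], [-0.0, 1.0, -0.0], [0.0, -0.0, -1.0]]
contact_force: [-0.1, -0.4, 0.1]
finger_gap: 0.0911
grip_force: 0.0
```

>>> play_rows:
  steps:
    - [0,0,-0.1,0]
    - [0,0,-0.17,0]
    - [0,0,-0.17,0]
    - [0,0,-0.17,0]
    - [0,0,-0.17,0]

```text
time: 68.1
tcp_pos: [0.5094, 0.0188, 0.3507]
tcp_rot: [[-1.0, 0.0, -0.002], [0.0, 1.0, -0.0], [0.002, -0.0, -1.0]]
contact_force: [-1.5, -0.4, 0.2]
finger_gap: 0.0913
grip_force: 0.0
```

```bash
python3 look.py w8
python3 - <<'E'
from fit import *
s,f=pickle.load(open('w8.pkl','rb')); T=ext(f,s)
for nm,lo,hi,b,z in(('can',(0,0,190),(179,60,255),(190,165,225,195),.122),('jar',(100,100,170),(125,255,255),(265,150,325,205),.112)):
    m,c,st=blob(f,lo,hi,b); print(nm,c,st,atz(f,T,*c,z))
save('scene','scene9')
a=f['pixels'][:300]; b=cv2.imread('pics/scene9.png')[60:360]; cv2.imwrite('pics/end.png',np.vstack([a,b]))
E
```

```text
[0.5094 0.0188 0.3507]
can [208.5    181.0203] [200 173  18  17 246] [ 0.5181 -0.0363  0.122 ]
jar [298.3618 178.6146] [ 279  160   40   39 1230] [0.518  0.0677 0.112 ]
```

View pics/end.png

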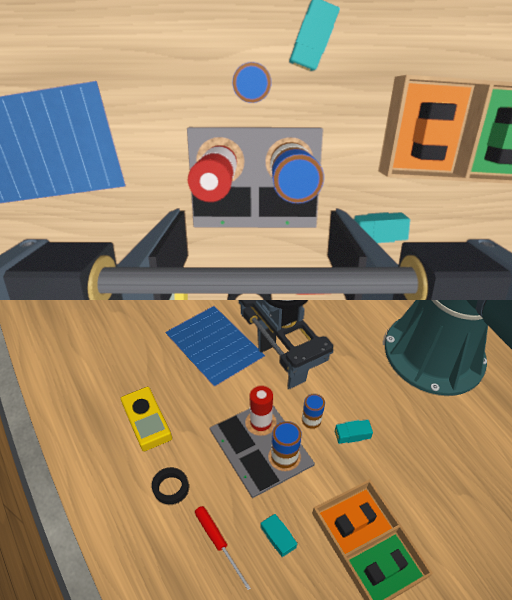

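The can (209,181) and the jar (298,179) are back on their cork circles, measured within 0.7 mm of where they started. Both packs lie in their own tray halves, and the meter, screwdriver and tape appear unmoved.

```bash
python3 -c "
from bench import r
print(r.close_job())"
```

```text
the job is handed in; nothing more can be done
None
```

I handed the job in at about 68 s: both batteries lie flat in the middle of their own colour halves (within about 1 mm), and the can and jar stand back within about 0.7 mm of where they started.

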